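Lock the stop nuts of the eyelet press

TASK

The stop of the green eyelet press has just been set and now has to be locked without losing the setting: slide the large jaw of the flat open-ended spanner fully onto the big brass lower nut, flat on the base, with its handle resting against the steel gauge pin just clockwise of it, so that the pin keeps the nut from following. Then put the large ring of the cranked ring spanner over the thin steel jam nut and tighten it clockwise (seen from above) down onto the brass nut to about 1.5 N m, at least 1.1 and never over 1.9; the brass nut may not turn by more than 15 degrees in all. Finally lift the ring spanner off and lay it back on the bench the way it lay, leave the open-ended spanner on its nut against the pin, and leave the carton and the jar where they are.

Things in the scene. Friction and masses are not known exactly. Their poses are not given: they have to be found in the camera images.
- press: Green bench eyelet press, fixed. Origin on the bench (z = 0) below the stop stud; x to the back, y left, z up. Base x -75..180, y -137..152 mm, flat top at z = 22 mm. On it: the stop stud with its two nuts at x = y = 0, two gauge pins at x 55, y 74 and x 55, y -112, a die 22 mm high at y -75. Two cheeks 117 mm high at the back (x 98..172, y -110..-40) carry the raised hand lever.
- lever_top (a point): Top of the hand lever, 405 mm above the bench. The lever stands fixed, leaning back, from the cheeks to here; a side arm on it holds a dark sleeve at press x 100..170, y -110..20, z 210..260 mm. Keep the arm clear: carry things round the front.
- stud_top (a point): Top centre of the stop stud, threaded, 20 mm thick, 78 mm above the bench. Axes as the press.
- gauge_pin (a point): Top centre of the left steel gauge pin, 16 mm thick, 56 mm above the bench, 92 mm from the stud: it stops the open-ended spanner. With that spanner on the brass nut and touching, the pin's axis is 20 mm to the spanner's +y side of its centre line, and the handle points from the stud about 66 degrees counter-clockwise from the press's x axis; the pin is on its clockwise side.
- stop_nut_mark (a point): Yellow mark on the brass lower nut (hexagon 34 mm across flats, z 24..40 mm): at its top, 17 mm from the axis, mid-flat; x axis square out of that flat. The spanner fits two flats with its handle within 3 degrees of touching the pin. Alone the nut resists 0.8 N m, beyond that it turns with the jam nut unless held; taking up the spanner's slack turns it 5 to 12 degrees.
- jam_nut_top (a point): Centre of the top of the thin steel jam nut (hexagon 30 mm across flats, z 40..51 mm), on the stud's axis; x axis square out of a flat. One flat faces about 222 degrees counter-clockwise from the press's x axis (front right): a ring spanner handle pointing that way has room to swing 60 degrees clockwise.
- jam_nut (a joint): Turn of the jam nut against the brass nut, rad, growing clockwise seen from above (tightening). Starts finger-tight at 0 to 0.06. The torque needed is 0.1 N m plus 5 N m per rad: 1.1 N m at 0.20, 1.5 at 0.28, 1.9 at 0.36. It stays where it is left.
- open_spanner: Flat open-ended spanner, pale with a dark inlay, 10 mm thick, 0.29 to 0.47 kg, lying on the bench. Origin under the handle's middle (about its balance point); x towards the large jaw, z up. Handle 24 mm wide, x -70..80 mm. The small jaw at the other end (x = -105 mm, 28.6 mm wide) does not fit the nuts.
- open_spanner_grip (a point): Point on the handle 12 mm behind the spanner's origin, 5 mm above its underside: gripped here the fingers clear the gauge pin. Axes as the spanner.
- open_spanner_jaw (a point): Centre of the large jaw, where the nut's axis comes: 115 mm ahead of the spanner's origin, 5 mm above its underside (27 mm above the bench when lying on the base). Jaw 35.5 mm wide with flared tips, open to +x, 56 mm over the cheeks; throat 20.5 mm behind this point, tips 20 mm ahead. It turns about 4.5 degrees either way on the nut. Axes as the spanner.
- ring_spanner: Cranked double-ended ring spanner, grey steel, 0.30 to 0.49 kg, lying on both rings, handle arched up. Origin at the rings' underside below the handle's middle (about its balance point); x towards the large ring, z up. Home on the jam nut its underside is 40 mm above the bench, on the brass nut. The small ring at x = -110 mm (25 mm) does not fit.
- ring_spanner_grip (a point): Middle of the handle, 32 mm above the rings' underside; handle 18 mm wide, 12 mm thick, straight for 65 mm each way. 110 mm from the ring's centre: 1.5 N m is 13.6 N here, square to the handle. Axes as the spanner.
- ring_spanner_ring (a point): Centre of the large ring at its underside, 110 mm ahead of the spanner's origin. Ring 14 mm high, about 50 mm outside, hole a plain hexagon 31.5 mm across flats, two flats square to the spanner's x axis: the handle lies square to a flat of the nut. It turns about 5 degrees either way on the nut. Axes as the spanner.
- carton: Small taped cardboard carton, 90 x 150 x 80 mm, to the right behind the press. Origin under its middle. Not to be disturbed.
- eyelet_jar: Small jar of eyelets, 64 mm wide, 75 mm high, to the left in front of the press. Origin under its middle. Not to be disturbed.

How it is judged:
By the outcome, as a careful person would: the job done as asked, in the order asked, and still so for the second after the job is handed in, with the robot touching nothing.
It also fails if it takes over 72 s, if anything falls off the work surface, if the arm or the gripper's body presses on something with over 40 N, if the wrist force passes 120 N, or if a joint passes its speed limit or range.

ROBOT

A 6-joint arm with a two-finger parallel gripper is mounted at the origin on the work surface. World frame = base frame: x ahead of the robot, y to its left, z up, the work surface at z = 0. Lengths are in m, angles in rad, forces in N, time in s.
With the tool pointing down it reaches from about 0.35 to 0.975 m from the base axis. Payload 7.1 kg.
Tool frame: the origin (TCP) lies on the centre line of the jaws, within the pads' length; the fingertips stand 8 mm ahead of it and the grasp point (between the pads) lies 11 mm behind it (ctrl.tip_extent is the distance from the TCP to the fingertips, in m); z points along the fingers, y is the line along which they close (so a half turn about z gives the same grasp; the last joint's range is limited). The gripper opens to 88 mm and grips with 3 to 60 N. Pads are 20 mm wide; open, the fingers measure 115 mm over their backs; the gripper's body (75 mm by 178 mm) begins 61 mm behind the grasp point.
Start: joints at [1.101, 0.423, 1.63, -0, 1.089, -0.019], TCP at [0.272, 0.563, 0.231] pointing down, gripper open.
Joint ranges: [-3, 3], [-0.9, 2.11], [0.09, 2.58], [-1.31, 4.45], [0.11, 2.69], [-2.54, 2.54]. Speed limits (rad/s): [2.39, 2.39, 3.01, 3.14, 3.14, 3.14].

INTERFACE

Orientations are given as a unit quaternion [x, y, z, w].
In Python, from rig import ctrl, imaging, workorder gives the robot as it stands.
- The arm moves only by the tool apply_moves, never from a script. Its argument "rows" is a list of rows, each an object of numbers: "fingers": the opening, from 0 (shut) to 1 (fully open); "dx", "dy", "dz": the shift along the tool's x, y, z normalised to -1 to 1, where 1 is 0.03 m; "ax", "ay", "az": the turn, a rotation vector about the tool's x, y, z normalised to -1 to 1, where 1 is 120 degrees. In form: [{"fingers": .., "dx": .., "dy": .., "dz": .., "ax": .., "ay": .., "az": ..}, ...]. A call has 1 to 8 rows; each row shifts and turns the commanded pose from where the row before left it, along the tool's axes as they then stand; what a row does not reach is not made up. A row lasts 1/10 s, in which the tool goes at most 50 mm and 8.59 degrees, less where a joint would pass 70% of its speed; a pose out of reach is approached as far as the arm can. A call with a number of a shift or a turn outside -1 to 1 is refused whole. A call with a gripper value outside its range is refused whole. The fingers move at their own pace and stop on an object; "newtons" is the grip in N (left out, the last holds). Time passes only in rows, so rows that do not move let the fingers close. It gives the time, the measured TCP pose, the force, the opening and the grip force at its end, in the units of the state.
- ctrl.state(): the state, without advancing time (a new reading comes with each control period).
- imaging.read_camera(name): name is "side" or "top" or "wrist"; returns a dict with "frame" (400x640x3 uint8, blue, green, red), "z_map" (400x640 float32, m along the optical axis (not along the pixel's ray), 0 where there is no reading), "fx", "fy", "cx", "cy" (pixels), "extrinsics" (4x4, takes a point from camera to world coordinates). Camera axes: x right, y down, z forward; pixel columns grow to the right and rows downward; lengths in m; the calibration is good to about 2 mm. A picture is of the moment at which its call begins.
- workorder.finish_job(): hands the job in; it is judged then, once.
Trained networks look in the newest picture that a camera, given by its name, has taken for a name from the list of things; names that differ only in an ending like _2 or _b are one class to them, and where a whole thing is asked for, a point or a joint stands for the part that bears it (a point fixed in the world has none). Each returns a list of dicts, best first, with "conf" (0 to 1); they miss things now and then, are a little off and sometimes report something else, mostly with a low value. They report only what shows in the picture. A call takes as long as a camera call.
- imaging.look_for(query, camera): "position" ([x, y, z] in m, in world coordinates, good to about 4 mm: the middle of the surface that is visible of it).
- imaging.regions_of(query, camera): "region" (400x640 bool, what is visible of it).
The state is a dict: "time_s": time; "joints": joint angles; "qvel": joint speeds; "tau": joint torques, N m; "position": TCP position; "eef_rot": TCP orientation; "ft_force": force on the tool from outside, world axes, zero at the start; "moment": the same for the moment, N m; "grip_width": opening from 0.0 (shut) to 1.0 (fully open); "gripper_force": force on a finger pad.
Only numpy, scipy, OpenCV 4.12 (cv2) and the standard library are available. Lean on these libraries where they do the work, as an engineer would, in place of code of your own. Each camera call takes 0.05 s, during which the arm holds its last target. There are 200 camera calls.

## Working session

There is one attempt and no reset: what is moved stays moved. The work goes in short steps, Python scripts to look and compute and a tool call to move; the robot and the scene stay as the last step left them, time stands still between calls to the robot, and variables do not carry over. Pictures are saved under pics/ and viewed, at most 10 in all, crops included, and the job is handed in when it is done.

Besides the shell and the picture viewer there is one more tool, called by a JSON object that holds its "name" and its "arguments". apply_moves: Moves the arm, as the interface text tells. Its arguments: {"type":"object","properties":{"rows":{"type":"array","items":{"type":"object","properties":{"fingers":{"type":"number"},"dx":{"type":"number"},"dy":{"type":"number"},"dz":{"type":"number"},"ax":{"type":"number"},"ay":{"type":"number"},"az":{"type":"number"}}}},"newtons":{"type":"number"}},"required":["rows"]}

```bash
ls; mkdir -p pics; python3 - <<'E'
from rig import ctrl, imaging
import cv2,numpy as np
s=ctrl.state(); print(s)
for c in ("top","side"):
    r=imaging.read_camera(c); cv2.imwrite(f"pics/{c}0.png",r["frame"]); np.savez(f"{c}0.npz",**r)
    print(c,r["fx"],r["cx"],r["cy"],np.round(r["extrinsics"],3).tolist())
    for q in ["press","stud_top","gauge_pin","stop_nut_mark","jam_nut_top","open_spanner","open_spanner_grip","open_spanner_jaw","ring_spanner","ring_spanner_grip","ring_spanner_ring","carton","eyelet_jar"]:
        print(q,[(np.round(d["position"],4).tolist(),round(d["conf"],2)) for d in imaging.look_for(q,c)[:2]])
E
```

```text
pics
{'time_s': 0.0, 'joints': array([ 1.10097917e+00,  4.23844955e-01,  1.63069459e+00, -3.35742348e-05,
        1.08859156e+00, -1.89875661e-02]), 'qvel': array([ 6.26126705e-05, -2.33355595e-04,  1.23839536e-04, -5.32239848e-04,
       -2.80962080e-03,  4.06015797e-04]), 'tau': array([ 3.84100604e-04, -5.44632483e+01, -2.73655468e+01,  6.44519599e-02,
        2.31462240e-02, -9.16956265e-05]), 'position': array([0.27205004, 0.56207569, 0.22989732]), 'eef_rot': array([ 2.23503019e-01,  9.74702934e-01, -7.49962810e-04, -1.71709237e-04]), 'ft_force': array([-0.86531424, -0.06828241,  0.37103806]), 'moment': array([-0.03019312,  0.00120782, -0.00858913]), 'gripper_force': 0.0, 'grip_width': 1.0003119643771892}
top 363.5046217124888 315.7412148499018 200.12046860079636 [[0.009, -0.984, 0.177, 0.392], [-1.0, -0.012, -0.015, -0.003], [0.017, -0.177, -0.984, 1.275], [0.0, 0.0, 0.0, 1.0]]
press [([0.6748, -0.0253, 0.0219], 0.9)]
stud_top [([0.6725, -0.0295, 0.0261], 0.56)]
gauge_pin [([0.6705, -0.0259, 0.0212], 0.9)]
stop_nut_mark []
jam_nut_top []
open_spanner [([0.4509, -0.3899, 0.0119],
[... 598 characters left out ...]
0171], 0.9)]
stud_top [([0.5227, -0.3792, 0.0077], 0.47), ([0.6873, -0.0702, 0.0185], 0.23)]
gauge_pin [([0.6838, -0.0734, 0.0258], 0.72)]
stop_nut_mark [([0.6022, -0.0359, 0.0431], 0.45), ([0.6856, -0.0681, 0.0185], 0.22)]
jam_nut_top [([0.6016, -0.0322, 0.0512], 0.64)]
open_spanner [([0.5227, -0.3732, 0.0139], 0.93)]
open_spanner_grip [([0.5222, -0.3756, 0.0034], 0.78)]
open_spanner_jaw [([0.4679, 0.342, 0.0144], 0.73)]
ring_spanner [([0.4662, 0.3456, 0.0159], 0.78)]
ring_spanner_grip [([0.4681, 0.3412, 0.0192], 0.76)]
ring_spanner_ring [([0.4686, 0.3422, 0.0154], 0.63)]
carton [([0.682, -0.3156, 0.0776], 0.93)]
eyelet_jar [([0.3594, 0.1639, 0.0547], 0.7), ([0.5214, -0.3746, 0.0132], 0.3)]
```

View pics/top0.png

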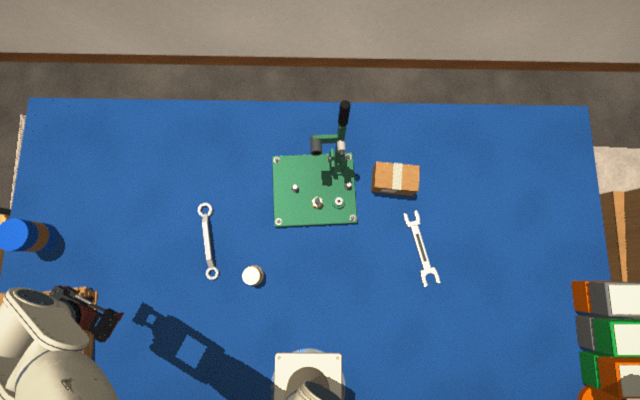

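View pics/side0.png

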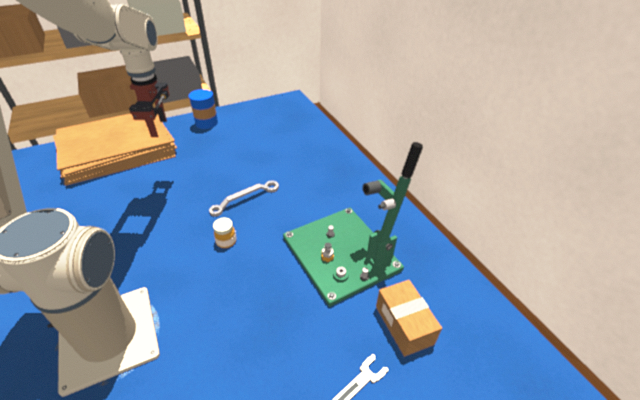

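The top view shows the press (stud ~(317,202), left pin (295,188)), the ring spanner from (205,209) to (211,272), and the open spanner from (413,218) to (430,281). The side view shows the same layout; the open spanner is partly cut off there at the bottom edge.

```bash
cat > h.py <<'E'
import numpy as np, cv2
def world(r,m=None):
    z=r["z_map"]; v,u=np.indices(z.shape)
    P=np.stack([(u-r["cx"])/r["fx"]*z,(v-r["cy"])/r["fy"]*z,z],-1)
    E=np.asarray(r["extrinsics"]); return P@E[:3,:3].T+E[:3,3]
def pix2w(r,u,v,h):
    E=np.asarray(r["extrinsics"]); d=E[:3,:3]@np.array([(u-r["cx"])/r["fx"],(v-r["cy"])/r["fy"],1.])
    return E[:3,3]+d*(h-E[2,3])/d[2]
def w2pix(r,p):
    E=np.asarray(r["extrinsics"]); q=E[:3,:3].T@(np.asarray(p)-E[:3,3]); return np.array([r["fx"]*q[0]/q[2]+r["cx"],r["fy"]*q[1]/q[2]+r["cy"]])
def yaw(q):
    from scipy.spatial.transform import Rotation as R
    x=R.from_quat(q).as_matrix()[:,0]; return np.degrees(np.arctan2(x[1],x[0]))
E
python3 - <<'E'
from h import *
r=dict(np.load("top0.npz")); f=r["frame"].astype(int); W=world(r)
def prof(box,h):
    u0,u1,v0,v1=box; m=np.zeros(f.shape[:2],bool)
    s=f[v0:v1,u0:u1]; m[v0:v1,u0:u1]=(s[...,2]>110)
    v,u=np.nonzero(m); P=np.array([pix2w(r,a,b,h)[:2] for a,b in zip(u,v)])
    (c,sz,a)=cv2.minAreaRect(P.astype(np.float32)); 
    mu=P.mean(0); w,V=np.linalg.eigh(np.cov((P-mu).T)); ax=V[:,1]; t=(P-mu)@ax; n=(P-mu)@V[:,0]
    print("rect",np.round(c,4),np.round(sz,3),a,"mean",mu.round(4),"axis",ax.round(3),t.min().round(3),t.max().round(3))
    for k in np.arange(-.15,.15,.01):
        q=(t>=k)&(t<k+.01)
        if q.any(): print(round(k,2),q.sum(),n[q].min().round(4),n[q].max().round(4),W[v[q],u[q],2].max().round(3))
prof((190,225,195,285),.012); prof((400,445,205,292),.01)
s=f; m=(s[...,1]>s[...,0]+15)&(s[...,1]>s[...,2]+15); m[:150]=0; m[:,:265]=0; m[:,365:]=0;m[232:]=0
v,u=np.nonzero(m); z=W[v,u,2]; q=abs(z-.022)<.006; P=np.array([pix2w(r,a,b,.022)[:2] for a,b in zip(u[q],v[q])])
print(q.sum(),cv2.minAreaRect(P.astype(np.float32)))
E
```

```text
rect [0.476  0.3496] [0.268 0.053] 8.806967735290527 mean [0.4759 0.3507] axis [-0.985 -0.172] -0.134 0.134
-0.14 7 -0.0064 0.0113 0.005
-0.13 32 -0.0178 0.0242 0.017
-0.12 23 -0.0224 0.0269 0.017
-0.11 23 -0.0232 0.0295 0.016
-0.1 30 -0.0209 0.0249 0.018
-0.09 25 -0.0144 0.0202 0.023
-0.08 17 -0.0095 0.0088 1.275
-0.07 17 -0.0106 0.0076 0.04
-0.06 17 -0.0117 0.0065 0.039
-0.05 18 -0.0129 0.0053 0.043
-0.04 18 -0.0136 0.0071 0.041
-0.03 18 -0.0114 0.0068 0.041
-0.02 17 -0.0125 0.0056 0.04
-0.01 18 -0.0133 0.0071 0.04
0.0 17 -0.0114 0.0067 0.041
0.01 18 -0.0125 0.0055 0.04
0.02 19 -0.0133 0.0073 0.043
0.03 17 -0.011 0.0066 0.038
0.04 18 -0.0121 0.0054 0.04
0.05 19 -0.0133 0.0073 0.04
0.06 18 -0.011 0.0069 0.041
0.07 18 -0.0114 0.0087 0.037
0.08 17 -0.0092 0.0105 0.029
0.09 26 -0.011 0.0194 0.02
0.1 26 -0.0155 0.0253 0.017
0.11 24 -0.0195 0.0249 0.014
0.12 32 -0.017 0.0237 0.017
0.13 10 -0.0081 0.0122 0.016
rect [ 0.4578 -0.3893] [0.261 0.062] 14.623211860656738 mean [ 0.4538 -0.3895] axis [-0.966 -0.26 ] -0.135 0.127
-0.14 11 -0.0252 0.0237 0.012
-0.13 25 -0.0262 0.0274 0.014
-0.12 29 -0.028 0.0287 0.012
-0.11 30 -0.0267 0.0265 0.015
-0.1 41 -0.0253 0.0233 0.014
-0.09 35 -0.024 0.0246 0.013
-0.08 23 -0.0135 0.0136 0.014
-0.07 23 -0.0132 0.0138 0.012
-0.06 23 -0.0129 0.0141 0.014
-0.05 21 -0.0139 0.0143 0.014
-0.04 21 -0.0136 0.0135 0.016
-0.03 19 -0.0134 0.0125 0.013
-0.02 21 -0.0141 0.0137 0.014
-0.01 21 -0.0138 0.014 0.014
0.0 20 -0.0135 0.0142 0.015
0.01 19 -0.0132 0.0134 0.014
0.02 21 -0.0143 0.0137 0.013
0.03 20 -0.014 0.0139 0.015
0.04 25 -0.0137 0.0142 1.275
0.05 24 -0.0134 0.0131 0.016
0.06 28 -0.0252 0.018 0.013
0.07 47 -0.0272 0.027 1.275
0.08 49 -0.0303 0.0283 1.275
0.09 32 -0.031 0.0308 1.275
0.1 28 -0.0307 0.031 0.017
0.11 30 -0.0304 0.03 0.012
0.12 16 -0.0281 0.0302 0.013
4725 ((0.6583677530288696, -0.015110000967979431), (0.2523787021636963, 0.28690651059150696), 3.3134536743164062)
```

```bash
cat >> h.py <<'E'
from scipy.spatial.transform import Rotation as R
def down(yawdeg):
    c,s=np.cos(np.radians(yawdeg)),np.sin(np.radians(yawdeg))
    return R.from_matrix(np.array([[c,s,0],[s,-c,0],[0,0,-1.]]))
def plan(p0,R0,p1,yawd,nmin=1):
    R1=down(yawd); p0=np.array(p0); p1=np.array(p1); w=(R0.inv()*R1).as_rotvec()
    for N in range(nmin,99):
        S=sum((R0*R.from_rotvec(w*k/N)).as_matrix() for k in range(N)); d=np.linalg.solve(S,p1-p0)/.03
        a=w/N/np.radians(120)
        if abs(d).max()<=.97 and np.linalg.norm(d)*.03<=.047 and np.degrees(np.linalg.norm(w/N))<8.3: break
    path=[p0+sum((R0*R.from_rotvec(w*k/N)).as_matrix()@d*.03 for k in range(j)) for j in range(1,N+1)]
    print("N",N,"d",d.round(3).tolist(),"a",a.round(4).tolist(),"path",np.round(path[len(path)//4::max(1,len(path)//4)],2).tolist())
    return p1,R1
def go(*legs):
    from rig import ctrl
    s=ctrl.state(); p,q=s["position"],R.from_quat(s["eef_rot"])
    print("t",round(float(s["time_s"]),2),"p",np.round(p,4),"yaw",round(yaw(s["eef_rot"]),2),"J",np.round(s["joints"],2),"f",np.round(s["ft_force"],1),"m",np.round(s["moment"],2),"g",round(float(s["grip_width"]),3),s["gripper_force"])
    for l in legs: p,q=plan(p,q,*l)
E
python3 - <<'E'
from h import *
go(([.45,0.0,.28],75),([.4755,-.384,.2],15))
E
```

```text
t 1.4 p [0.2723 0.5626 0.2307] yaw 154.17 J [ 1.1   0.42  1.63  0.    1.09 -0.02] f [ 0.3 -0.1 -0.3] m [ 0.02 -0.    0.04] g 0.998 0.0
N 22 d [-0.958, -0.149, -0.075] a [0.0, -0.0, 0.03] path [[0.4, 0.44, 0.24], [0.46, 0.31, 0.26], [0.48, 0.17, 0.27], [0.46, 0.03, 0.28]]
N 10 d [-0.936, 0.963, 0.267] a [0.0, 0.0, 0.05] path [[0.5, -0.11, 0.26], [0.51, -0.19, 0.24], [0.51, -0.27, 0.22], [0.49, -0.35, 0.21]]
```

{"name": "apply_moves", "arguments": {"rows": [{"fingers": 1, "dx": -0.958, "dy": -0.149, "dz": -0.075, "az": 0.03}, {"fingers": 1, "dx": -0.958, "dy": -0.149, "dz": -0.075, "az": 0.03}, {"fingers": 1, "dx": -0.958, "dy": -0.149, "dz": -0.075, "az": 0.03}, {"fingers": 1, "dx": -0.958, "dy": -0.149, "dz": -0.075, "az": 0.03}, {"fingers": 1, "dx": -0.958, "dy": -0.149, "dz": -0.075, "az": 0.03}, {"fingers": 1, "dx": -0.958, "dy": -0.149, "dz": -0.075, "az": 0.03}, {"fingers": 1, "dx": -0.958, "dy": -0.149, "dz": -0.075, "az": 0.03}, {"fingers": 1, "dx": -0.958, "dy": -0.149, "dz": -0.075, "az": 0.03}]}}

```text
invalid input
```

{"name": "apply_moves", "arguments": {"rows": [{"fingers": 1, "dx": -0.958, "dy": -0.149, "dz": -0.075, "az": 0.03}, {"fingers": 1, "dx": -0.958, "dy": -0.149, "dz": -0.075, "az": 0.03}, {"fingers": 1, "dx": -0.958, "dy": -0.149, "dz": -0.075, "az": 0.03}, {"fingers": 1, "dx": -0.958, "dy": -0.149, "dz": -0.075, "az": 0.03}, {"fingers": 1, "dx": -0.958, "dy": -0.149, "dz": -0.075, "az": 0.03}, {"fingers": 1, "dx": -0.958, "dy": -0.149, "dz": -0.075, "az": 0.03}, {"fingers": 1, "dx": -0.958, "dy": -0.149, "dz": -0.075, "az": 0.03}, {"fingers": 1, "dx": -0.958, "dy": -0.149, "dz": -0.075, "az": 0.03}]}}

```text
invalid input
```

{"name": "apply_moves", "arguments": {"rows": [{"fingers": 1, "dx": -0.958, "dy": -0.149, "dz": -0.075, "az": 0.03}, {"fingers": 1, "dx": -0.958, "dy": -0.149, "dz": -0.075, "az": 0.03}, {"fingers": 1, "dx": -0.958, "dy": -0.149, "dz": -0.075, "az": 0.03}, {"fingers": 1, "dx": -0.958, "dy": -0.149, "dz": -0.075, "az": 0.03}, {"fingers": 1, "dx": -0.958, "dy": -0.149, "dz": -0.075, "az": 0.03}, {"fingers": 1, "dx": -0.958, "dy": -0.149, "dz": -0.075, "az": 0.03}, {"fingers": 1, "dx": 0, "dy": 0, "dz": 0, "az": 0}]}}

```text
invalid input
```

```bash
python3 - <<'E'
from h import *
from rig import imaging
r=imaging.read_camera("wrist"); np.savez("w1.npz",**r); cv2.imwrite("pics/w1.png",r["frame"])
print(r["fx"],np.round(r["extrinsics"],3).tolist())
go(([.4755,-.384,.2],15))
E
```

```text
288.11539110002707 [[0.436, 0.864, 0.251, 0.204], [0.9, -0.419, -0.122, 0.596], [0.0, 0.279, -0.96, 0.386], [0.0, 0.0, 0.0, 1.0]]
t 1.45 p [0.2723 0.5626 0.2307] yaw 154.17 J [ 1.1   0.42  1.63 -0.    1.09 -0.02] f [ 0.2 -0.1  0.2] m [0.02 0.   0.03] g 1.001 0.0
N 42 d [-0.958, 0.272, 0.024] a [0.0, -0.0, 0.0276] path [[0.56, 0.42, 0.22], [0.7, 0.16, 0.22], [0.68, -0.13, 0.21], [0.5, -0.37, 0.2]]
```

View pics/w1.png

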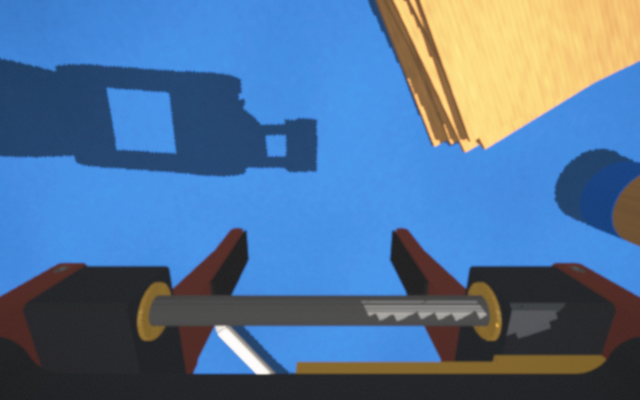

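The wrist view shows only bench and folder ahead of the fingers, with the fingers at the bottom of the picture. It looks along tool +x. The rows were refused, so I'll try giving every key.

{"name": "apply_moves", "arguments": {"rows": [{"fingers": 1, "dx": -0.958, "dy": -0.149, "dz": -0.075, "ax": 0, "ay": 0, "az": 0.03}], "newtons": 30}}

```text
time_s: 1.55
position: [0.2946, 0.547, 0.2327]
eef_rot: [0.253, 0.967, 0.0, -0.0]
ft_force: [0.3, 0.0, -0.0]
grip_width: 0.995
gripper_force: 0.0
```

{"name": "apply_moves", "arguments": {"rows": [{"fingers": 1, "dx": -0.958, "dy": -0.149, "dz": -0.075, "ax": 0, "ay": 0, "az": 0.03}, {"fingers": 1, "dx": -0.958, "dy": -0.149, "dz": -0.075, "ax": 0, "ay": 0, "az": 0.03}, {"fingers": 1, "dx": -0.958, "dy": -0.149, "dz": -0.075, "ax": 0, "ay": 0, "az": 0.03}, {"fingers": 1, "dx": -0.958, "dy": -0.149, "dz": -0.075, "ax": 0, "ay": 0, "az": 0.03}, {"fingers": 1, "dx": -0.958, "dy": -0.149, "dz": -0.075, "ax": 0, "ay": 0, "az": 0.03}, {"fingers": 1, "dx": -0.958, "dy": -0.149, "dz": -0.075, "ax": 0, "ay": 0, "az": 0.03}, {"fingers": 1, "dx": -0.958, "dy": -0.149, "dz": -0.075, "ax": 0, "ay": 0, "az": 0.03}]}}

```text
time_s: 2.25
position: [0.4293, 0.3925, 0.2488]
eef_rot: [0.46, 0.888, 0.0, 0.0]
ft_force: [0.3, 0.2, -0.3]
grip_width: 1.001
gripper_force: 0.0
```

{"name": "apply_moves", "arguments": {"rows": [{"fingers": 1, "dx": -0.958, "dy": -0.149, "dz": -0.075, "ax": 0, "ay": 0, "az": 0.03}, {"fingers": 1, "dx": -0.958, "dy": -0.149, "dz": -0.075, "ax": 0, "ay": 0, "az": 0.03}, {"fingers": 1, "dx": -0.958, "dy": -0.149, "dz": -0.075, "ax": 0, "ay": 0, "az": 0.03}, {"fingers": 1, "dx": -0.958, "dy": -0.149, "dz": -0.075, "ax": 0, "ay": 0, "az": 0.03}, {"fingers": 1, "dx": -0.958, "dy": -0.149, "dz": -0.075, "ax": 0, "ay": 0, "az": 0.03}, {"fingers": 1, "dx": -0.958, "dy": -0.149, "dz": -0.075, "ax": 0, "ay": 0, "az": 0.03}, {"fingers": 1, "dx": -0.958, "dy": -0.149, "dz": -0.075, "ax": 0, "ay": 0, "az": 0.03}]}}

```text
time_s: 2.95
position: [0.4836, 0.1978, 0.2646]
eef_rot: [0.643, 0.766, 0.0, 0.0]
ft_force: [0.3, -1.1, 0.5]
grip_width: 0.996
gripper_force: 0.0
```

{"name": "apply_moves", "arguments": {"rows": [{"fingers": 1, "dx": -0.958, "dy": -0.149, "dz": -0.075, "ax": 0, "ay": 0, "az": 0.03}, {"fingers": 1, "dx": -0.958, "dy": -0.149, "dz": -0.075, "ax": 0, "ay": 0, "az": 0.03}, {"fingers": 1, "dx": -0.958, "dy": -0.149, "dz": -0.075, "ax": 0, "ay": 0, "az": 0.03}, {"fingers": 1, "dx": -0.958, "dy": -0.149, "dz": -0.075, "ax": 0, "ay": 0, "az": 0.03}, {"fingers": 1, "dx": -0.958, "dy": -0.149, "dz": -0.075, "ax": 0, "ay": 0, "az": 0.03}, {"fingers": 1, "dx": -0.958, "dy": -0.149, "dz": -0.075, "ax": 0, "ay": 0, "az": 0.03}, {"fingers": 1, "dx": -0.958, "dy": -0.149, "dz": -0.075, "ax": 0, "ay": 0, "az": 0.03}]}}

```text
time_s: 3.65
position: [0.4498, -0.0014, 0.2804]
eef_rot: [0.794, 0.608, 0.0, 0.0]
ft_force: [-0.1, 0.9, -0.5]
grip_width: 1.0
gripper_force: 0.0
```

```bash
python3 - <<'E'
from h import *
go(([.40,-.36,.24],15),([.40,-.384,.2],15))
E
```

```text
t 3.65 p [ 0.4498 -0.0014  0.2804] yaw 74.82 J [-0.03  0.1   1.95 -0.    1.09  0.24] f [-0.1  0.9 -0.5] m [-0.05  0.05 -0.01] g 1.0 0.0
N 11 d [-0.947, 0.65, 0.123] a [0.0, -0.0, 0.0453] path [[0.47, -0.1, 0.27], [0.47, -0.17, 0.26], [0.46, -0.24, 0.25], [0.44, -0.3, 0.25], [0.4, -0.36, 0.24]]
N 2 d [-0.104, 0.386, 0.667] a [0.0, 0.0, 0.0] path [[0.4, -0.37, 0.22], [0.4, -0.38, 0.2]]
```

```bash
python3 - <<'E'
from h import *
go(([.43,-.08,.25],15),([.40,-.40,.22],15))
E
```

```text
t 3.65 p [ 0.4498 -0.0014  0.2804] yaw 74.82 J [-0.03  0.1   1.95 -0.    1.09  0.24] f [-0.1  0.9 -0.5] m [-0.05  0.05 -0.01] g 1.0 0.0
N 8 d [-0.314, 0.162, 0.127] a [0.0, -0.0, 0.0623] path [[0.45, -0.03, 0.27], [0.45, -0.05, 0.26], [0.44, -0.07, 0.25]]
N 11 d [-0.339, 0.913, 0.091] a [0.0, 0.0, 0.0] path [[0.42, -0.17, 0.24], [0.42, -0.23, 0.24], [0.41, -0.28, 0.23], [0.41, -0.34, 0.23], [0.4, -0.4, 0.22]]
```

{"name": "apply_moves", "arguments": {"rows": [{"fingers": 1, "dx": -0.314, "dy": 0.162, "dz": 0.127, "ax": 0, "ay": 0, "az": 0.0623}, {"fingers": 1, "dx": -0.314, "dy": 0.162, "dz": 0.127, "ax": 0, "ay": 0, "az": 0.0623}, {"fingers": 1, "dx": -0.314, "dy": 0.162, "dz": 0.127, "ax": 0, "ay": 0, "az": 0.0623}, {"fingers": 1, "dx": -0.314, "dy": 0.162, "dz": 0.127, "ax": 0, "ay": 0, "az": 0.0623}, {"fingers": 1, "dx": -0.314, "dy": 0.162, "dz": 0.127, "ax": 0, "ay": 0, "az": 0.0623}, {"fingers": 1, "dx": -0.314, "dy": 0.162, "dz": 0.127, "ax": 0, "ay": 0, "az": 0.0623}, {"fingers": 1, "dx": -0.314, "dy": 0.162, "dz": 0.127, "ax": 0, "ay": 0, "az": 0.0623}, {"fingers": 1, "dx": -0.314, "dy": 0.162, "dz": 0.127, "ax": 0, "ay": 0, "az": 0.0623}]}}

```text
time_s: 4.45
position: [0.4305, -0.0794, 0.2497]
eef_rot: [0.992, 0.129, 0.0, 0.0]
ft_force: [-1.5, -0.8, 0.1]
grip_width: 1.001
gripper_force: 0.0
```

```bash
python3 - <<'E'
from h import *
from rig import imaging
r=imaging.read_camera("wrist"); np.savez("w2.npz",**r); cv2.imwrite("pics/w2.png",r["frame"])
for q in ["stud_top","gauge_pin","stop_nut_mark","jam_nut_top"]:
    print(q,[(np.round(d["position"],4).tolist(),round(d["conf"],2)) for d in imaging.look_for(q,"wrist")[:2]])
go()
E
```

```text
stud_top [([0.5789, -0.0393, 0.0235], 0.97)]
gauge_pin [([0.5791, -0.039, 0.0211], 0.8)]
stop_nut_mark [([0.5952, -0.0288, 0.049], 0.65)]
jam_nut_top [([0.6004, -0.0339, 0.0518], 0.95), ([0.5786, -0.0386, 0.0261], 0.47)]
t 4.7 p [ 0.431  -0.0788  0.25  ] yaw 15.33 J [-0.21  0.12  2.01  0.    1.02  1.1 ] f [ 0.4 -0.6 -0.1] m [0.04 0.22 0.  ] g 1.001 0.0
```

View pics/w2.png

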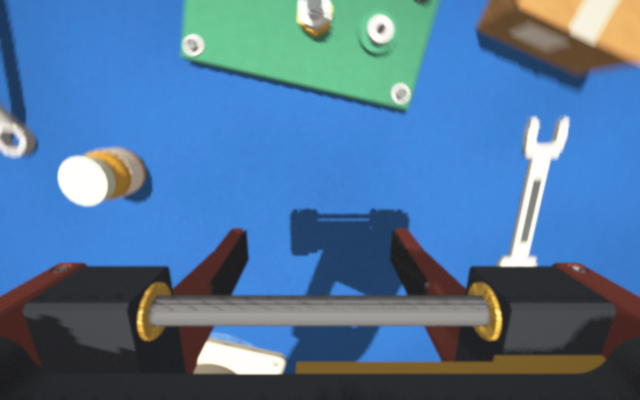

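The stud is cut off by the top edge of the picture at (315,15). The front base edge runs (183,60)–(408,108), and the open spanner runs from its small jaw (546,125) to where the large jaw begins (517,260).

```bash
python3 - <<'E'
from h import *
r=dict(np.load("w2.npz")); f=r["frame"]; 
m=np.zeros(f.shape[:2],bool); m[112:268,495:575]=f[112:268,495:575].min(2)>150
for v in range(112,268,6):
    u=np.nonzero(m[v])[0]
    if len(u): print(v,u.min(),u.max(),pix2w(r,u.min()-.5,v,.01)[:2].round(4),pix2w(r,u.max()+.5,v,.01)[:2].round(4))
L=[];Rr=[]
for v in range(170,248,2):
    u=np.nonzero(m[v])[0]; L.append(pix2w(r,u.min()-.5,v,.01)[:2]); Rr.append(pix2w(r,u.max()+.5,v,.01)[:2])
for X in (L,Rr):
    vx,vy,x0,y0=cv2.fitLine(np.float32(X),cv2.DIST_HUBER,0,.01,.01).ravel(); print("ang",np.degrees(np.arctan2(vy,vx)),x0,y0)
W=world(r); print("z",W[200,525:535,2].round(3))
for p in [(193,45),(400,93),(183,60),(408,108)]: print(pix2w(r,*p,.022)[:2].round(4))
go(([.473,-.384,.1],15))
E
```

```text
118 531 568 [ 0.5738 -0.331 ] [ 0.5866 -0.3795]
124 529 568 [ 0.5661 -0.3319] [ 0.5797 -0.3833]
130 527 568 [ 0.5583 -0.3328] [ 0.5727 -0.387 ]
136 526 567 [ 0.5508 -0.335 ] [ 0.5652 -0.3896]
142 526 565 [ 0.5435 -0.3385] [ 0.5574 -0.3908]
148 525 563 [ 0.5359 -0.3408] [ 0.5494 -0.3921]
154 525 559 [ 0.5284 -0.3444] [ 0.5406 -0.3907]
160 531 550 [ 0.523  -0.3561] [ 0.53   -0.3827]
166 530 549 [ 0.5151 -0.3585] [ 0.5221 -0.3852]
172 529 547 [ 0.507  -0.3609] [ 0.5138 -0.3865]
178 527 546 [ 0.4985 -0.362 ] [ 0.5057 -0.3891]
184 526 544 [ 0.4903 -0.3645] [ 0.4971 -0.3904]
190 525 543 [ 0.482  -0.3671] [ 0.4888 -0.3931]
196 523 542 [ 0.4732 -0.3682] [ 0.4804 -0.3958]
202 522 540 [ 0.4646 -0.3708] [ 0.4716 -0.3971]
208 521 539 [ 0.456  -0.3734] [ 0.463  -0.3999]
214 520 537 [ 0.4473 -0.3761] [ 0.4539 -0.4013]
220 518 536 [ 0.4381 -0.3773] [ 0.4451 -0.4041]
226 517 535 [ 0.4291 -0.38  ] [ 0.4362 -0.407 ]
232 516 533 [ 0.42   -0.3827] [ 0.4268 -0.4084]
238 514 532 [ 0.4105 -0.3841] [ 0.4177 -0.4113]
244 513 531 [ 0.4012 -0.3868] [ 0.4084 -0.4143]
250 512 529 [ 0.3917 -0.3897] [ 0.3987 -0.4158]
256 504 534 [ 0.3795 -0.3823] [ 0.3915 -0.4276]
262 499 536 [ 0.3683 -0.3792] [ 0.383  -0.4352]
ang 13.971086 0.45519704 -0.37335002
ang 14.381191 0.46220633 -0.39989528
z [0.011 0.012 0.009 0.012 0.011 0.01  0.013 0.012 0.011 0.012]
[0.5453 0.1064]
[ 0.5575 -0.1513]
[0.5258 0.1159]
[ 0.5431 -0.167 ]
t 4.7 p [ 0.431  -0.0788  0.25  ] yaw 15.33 J [-0.21  0.12  2.01  0.    1.02  1.1 ] f [ 0.4 -0.6 -0.1] m [0.04 0.22 0.  ] g 1.001 0.0
N 11 d [-0.119, 0.926, 0.455] a [0.0, -0.0, 0.0003] path [[0.44, -0.16, 0.21], [0.45, -0.22, 0.18], [0.46, -0.27, 0.15], [0.47, -0.33, 0.13], [0.47, -0.38, 0.1]]
```

```bash
python3 - <<'E'
from h import *
go(([.4765,-.382,.08],14.2),([.4765,-.382,.0105],14.2))
E
```

```text
t 4.7 p [ 0.431  -0.0788  0.25  ] yaw 15.33 J [-0.21  0.12  2.01  0.    1.02  1.1 ] f [ 0.4 -0.6 -0.1] m [0.04 0.22 0.  ] g 1.001 0.0
N 11 d [-0.102, 0.923, 0.515] a [0.0, -0.0, 0.0009] path [[0.44, -0.16, 0.2], [0.45, -0.22, 0.17], [0.46, -0.27, 0.14], [0.47, -0.33, 0.11], [0.48, -0.38, 0.08]]
N 3 d [0.0, -0.0, 0.772] a [0.0, 0.0, 0.0] path [[0.48, -0.38, 0.06], [0.48, -0.38, 0.03], [0.48, -0.38, 0.01]]
```

{"name": "apply_moves", "arguments": {"rows": [{"fingers": 1, "dx": -0.102, "dy": 0.923, "dz": 0.515, "ax": 0, "ay": 0, "az": 0.001}, {"fingers": 1, "dx": -0.102, "dy": 0.923, "dz": 0.515, "ax": 0, "ay": 0, "az": 0.001}, {"fingers": 1, "dx": -0.102, "dy": 0.923, "dz": 0.515, "ax": 0, "ay": 0, "az": 0.001}, {"fingers": 1, "dx": -0.102, "dy": 0.923, "dz": 0.515, "ax": 0, "ay": 0, "az": 0.001}, {"fingers": 1, "dx": -0.102, "dy": 0.923, "dz": 0.515, "ax": 0, "ay": 0, "az": 0.001}, {"fingers": 1, "dx": -0.102, "dy": 0.923, "dz": 0.515, "ax": 0, "ay": 0, "az": 0.001}, {"fingers": 1, "dx": -0.102, "dy": 0.923, "dz": 0.515, "ax": 0, "ay": 0, "az": 0.001}, {"fingers": 1, "dx": -0.102, "dy": 0.923, "dz": 0.515, "ax": 0, "ay": 0, "az": 0.001}]}}

```text
time_s: 5.5
position: [0.4642, -0.3004, 0.1256]
eef_rot: [0.992, 0.125, 0.0, 0.0]
ft_force: [0.5, -0.4, 0.1]
grip_width: 0.999
gripper_force: 0.0
```

{"name": "apply_moves", "arguments": {"rows": [{"fingers": 1, "dx": -0.102, "dy": 0.923, "dz": 0.515, "ax": 0, "ay": 0, "az": 0.001}, {"fingers": 1, "dx": -0.102, "dy": 0.923, "dz": 0.515, "ax": 0, "ay": 0, "az": 0.001}, {"fingers": 1, "dx": -0.102, "dy": 0.923, "dz": 0.515, "ax": 0, "ay": 0, "az": 0.001}, {"fingers": 1, "dx": 0, "dy": 0, "dz": 0.77, "ax": 0, "ay": 0, "az": 0}, {"fingers": 1, "dx": 0, "dy": 0, "dz": 0.77, "ax": 0, "ay": 0, "az": 0}, {"fingers": 1, "dx": 0, "dy": 0, "dz": 0.55, "ax": 0, "ay": 0, "az": 0}, {"fingers": 1, "dx": 0, "dy": 0, "dz": 0.2, "ax": 0, "ay": 0, "az": 0}, {"fingers": 1, "dx": 0, "dy": 0, "dz": 0, "ax": 0, "ay": 0, "az": 0}]}}

```text
time_s: 6.3
position: [0.4746, -0.3817, 0.0104]
eef_rot: [0.993, 0.121, -0.0, -0.0]
ft_force: [0.8, 0.8, -0.3]
grip_width: 1.002
gripper_force: 0.0
```

{"name": "apply_moves", "arguments": {"rows": [{"fingers": 0, "dx": 0, "dy": 0, "dz": 0, "ax": 0, "ay": 0, "az": 0}, {"fingers": 0, "dx": 0, "dy": 0, "dz": 0, "ax": 0, "ay": 0, "az": 0}, {"fingers": 0, "dx": 0, "dy": 0, "dz": 0, "ax": 0, "ay": 0, "az": 0}, {"fingers": 0, "dx": 0, "dy": 0, "dz": 0, "ax": 0, "ay": 0, "az": 0}, {"fingers": 0, "dx": 0, "dy": 0, "dz": 0, "ax": 0, "ay": 0, "az": 0}, {"fingers": 0, "dx": 0, "dy": 0, "dz": 0, "ax": 0, "ay": 0, "az": 0}], "newtons": 40}}

```text
time_s: 6.9
position: [0.4746, -0.3823, 0.0113]
eef_rot: [0.993, 0.121, 0.0, 0.0]
ft_force: [-0.7, 0.3, -0.5]
grip_width: 0.489
gripper_force: 0.0
```

```bash
python3 - <<'E'
from h import *
go(([.4765,-.382,.17],14.2),([.42,-.07,.25],20))
E
```

```text
t 6.9 p [ 0.4746 -0.3823  0.0113] yaw 13.84 J [-0.7   0.71  1.76 -0.    0.68  0.63] f [-0.7  0.3 -0.5] m [-0.04  0.07  0.01] g 0.489 0.0
N 6 d [0.01, 0.001, -0.882] a [0.0, -0.0, -0.0005] path [[0.48, -0.38, 0.06], [0.48, -0.38, 0.09], [0.48, -0.38, 0.12], [0.48, -0.38, 0.14], [0.48, -0.38, 0.17]]
N 11 d [0.11, -0.955, -0.242] a [0.0, 0.0, -0.0044] path [[0.46, -0.3, 0.19], [0.45, -0.24, 0.21], [0.44, -0.18, 0.22], [0.43, -0.13, 0.24], [0.42, -0.07, 0.25]]
```

{"name": "apply_moves", "arguments": {"rows": [{"fingers": 0, "dx": 0, "dy": 0, "dz": 0, "ax": 0, "ay": 0, "az": 0}, {"fingers": 0, "dx": 0, "dy": 0, "dz": 0, "ax": 0, "ay": 0, "az": 0}, {"fingers": 0, "dx": 0, "dy": 0, "dz": 0, "ax": 0, "ay": 0, "az": 0}, {"fingers": 0, "dx": 0, "dy": 0, "dz": 0, "ax": 0, "ay": 0, "az": 0}, {"fingers": 0, "dx": 0, "dy": 0, "dz": 0, "ax": 0, "ay": 0, "az": 0}]}}

```text
time_s: 7.4
position: [0.4746, -0.3823, 0.011]
eef_rot: [0.993, 0.121, 0.0, 0.0]
ft_force: [-0.0, -1.1, -0.2]
grip_width: 0.269
gripper_force: 39.9
```

{"name": "apply_moves", "arguments": {"rows": [{"fingers": 0, "dx": 0, "dy": 0, "dz": -0.3, "ax": 0, "ay": 0, "az": 0}, {"fingers": 0, "dx": 0, "dy": 0, "dz": -0.8, "ax": 0, "ay": 0, "az": 0}, {"fingers": 0, "dx": 0, "dy": 0, "dz": -0.9, "ax": 0, "ay": 0, "az": 0}, {"fingers": 0, "dx": 0, "dy": 0, "dz": -0.9, "ax": 0, "ay": 0, "az": 0}, {"fingers": 0, "dx": 0, "dy": 0, "dz": -0.9, "ax": 0, "ay": 0, "az": 0}, {"fingers": 0, "dx": 0, "dy": 0, "dz": -0.9, "ax": 0, "ay": 0, "az": 0}]}}

```text
time_s: 8.0
position: [0.4741, -0.3817, 0.1532]
eef_rot: [0.993, 0.121, -0.0, -0.0]
ft_force: [-0.3, -0.7, -4.0]
grip_width: 0.269
gripper_force: 39.9
```

```bash
python3 - <<'E'
from h import *
go(([.48,-.15,.26],14.2))
E
```

```text
t 8.0 p [ 0.4741 -0.3817  0.1532] yaw 13.84 J [-0.7   0.5   1.72  0.    0.93  0.63] f [-0.3 -0.7 -4. ] m [-0.02  0.05 -0.02] g 0.269 39.90938186645508
N 8 d [0.257, -0.931, -0.445] a [-0.0001, 0.0, -0.0004] path [[0.48, -0.29, 0.19], [0.48, -0.24, 0.22], [0.48, -0.18, 0.25]]
```

{"name": "apply_moves", "arguments": {"rows": [{"fingers": 0, "dx": 0.257, "dy": -0.931, "dz": -0.445, "ax": 0, "ay": 0, "az": 0}, {"fingers": 0, "dx": 0.257, "dy": -0.931, "dz": -0.445, "ax": 0, "ay": 0, "az": 0}, {"fingers": 0, "dx": 0.257, "dy": -0.931, "dz": -0.445, "ax": 0, "ay": 0, "az": 0}, {"fingers": 0, "dx": 0.257, "dy": -0.931, "dz": -0.445, "ax": 0, "ay": 0, "az": 0}, {"fingers": 0, "dx": 0.257, "dy": -0.931, "dz": -0.445, "ax": 0, "ay": 0, "az": 0}, {"fingers": 0, "dx": 0.257, "dy": -0.931, "dz": -0.445, "ax": 0, "ay": 0, "az": 0}, {"fingers": 0, "dx": 0.257, "dy": -0.931, "dz": -0.445, "ax": 0, "ay": 0, "az": 0}, {"fingers": 0, "dx": 0.257, "dy": -0.931, "dz": -0.445, "ax": 0, "ay": 0, "az": 0}]}}

```text
time_s: 8.8
position: [0.4802, -0.149, 0.2595]
eef_rot: [0.993, 0.12, -0.0, -0.0]
ft_force: [0.6, 0.2, -3.2]
grip_width: 0.266
gripper_force: 39.9
```

```bash
python3 - <<'E'
from h import *
from rig import imaging
r=imaging.read_camera("wrist"); np.savez("w3.npz",**r)
O=np.array([.607,-.029]); u,v=w2pix(r,[*O,.05]); print(u,v)
u0=int(np.clip(u-160,0,320)); v0=int(np.clip(v-120,0,160)); print("crop",u0,v0)
cv2.imwrite("pics/w3.png",cv2.resize(r["frame"][v0:v0+240,u0:u0+320],None,fx=2.5,fy=2.5,interpolation=cv2.INTER_CUBIC))
for q in ["stud_top","gauge_pin","stop_nut_mark","jam_nut_top"]:
    print(q,[(np.round(d["position"],4).tolist(),round(d["conf"],2)) for d in imaging.look_for(q,"wrist")[:2]])
go()
E
```

```text
243.095509816983 47.51863915719994
crop 83 0
stud_top [([0.5999, -0.0199, 0.0242], 0.76), ([0.5292, -0.1399, 0.2583], 0.69)]
gauge_pin [([0.6002, -0.0179, 0.0233], 0.86), ([0.6725, -0.2985, 0.0789], 0.19)]
stop_nut_mark [([0.5979, -0.0343, 0.0475], 0.94), ([0.6055, -0.0376, 0.0514], 0.5)]
jam_nut_top [([0.6029, -0.0343, 0.0505], 0.65)]
t 9.05 p [ 0.4806 -0.1506  0.2587] yaw 13.88 J [-0.33  0.21  1.87 -0.    1.07  1.  ] f [-0.4 -0.5 -3.3] m [0.02 0.09 0.01] g 0.269 39.90894377231598
```

View pics/w3.png

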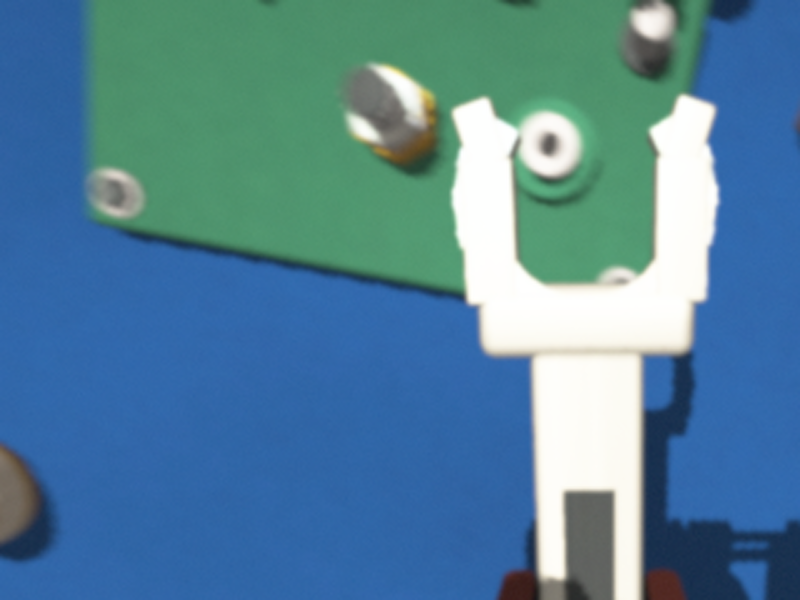

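The crop shows the stud's dark top at crop (368,88), its white jam nut around (390,105) and the die at (550,145). The spanner's small jaw points ahead; the handle meets its collar at v=352, with edges at u≈535 and 641.

```bash
python3 - <<'E'
from h import *
r=dict(np.load("w3.npz"));f=r["frame"].astype(int)
C=lambda a,b:(83+a/2.5-.3,b/2.5-.3)
print("stud",pix2w(r,*C(368,88),.078)[:2].round(4))
# depth based: stud/nut points
W=world(r); 
sub=W[20:75,210:265].reshape(-1,3)
for lo,hi in [(.072,.085),(.046,.055)]:
    q=sub[(sub[:,2]>lo)&(sub[:,2]<hi)]; print(lo,len(q),q.mean(0).round(4),q.min(0).round(4),q.max(0).round(4))
# base front edge + left edge at z .022
g=(f[...,1]>f[...,0]+5)&(f[...,1]>f[...,2]+15); v,u=np.nonzero(g[:130,100:270]); u=u+100
fr=[];lf=[]
for uu in range(135,260,4):
    c=v[u==uu]; fr.append(pix2w(r,uu,c.max()+.5,.022)[:2])
for vv in range(5,72,3):
    c=u[v==vv]; lf.append(pix2w(r,c.min()-.5,vv,.022)[:2])
for X in (fr,lf):
    vx,vy,x0,y0=cv2.fitLine(np.float32(X),cv2.DIST_HUBER,0,.01,.01).ravel(); print("edge",np.degrees(np.arctan2(vy,vx)),x0,y0)
# spanner pose in the tool frame
s=__import__('rig').ctrl.state(); T=R.from_quat(s["eef_rot"]).as_matrix(); p=s["position"]; h=p[2]-.001
for a,b in [(535,400),(641,400),(535,352),(641,352),(541,480),(641,480),(480,352),(692,352)]:
    print((a,b),(T.T@(pix2w(r,*C(a,b),h)-p))[:2].round(4))
E
```

```text
stud [ 0.6115 -0.0215]
0.072 371 [ 0.6082 -0.0254  0.0783] [ 0.5985 -0.0348  0.072 ] [ 0.6193 -0.0143  0.0812]
0.046 315 [ 0.606  -0.0301  0.052 ] [ 0.5924 -0.0413  0.046 ] [ 0.6243 -0.0107  0.055 ]
edge -86.72681 0.53185475 0.025959108
edge 2.9452634 0.58029985 0.12686963
(535, 400) [ 0.0536 -0.0133]
(641, 400) [0.0536 0.0098]
(535, 352) [ 0.0639 -0.0131]
(641, 352) [0.0639 0.0096]
(541, 480) [ 0.0356 -0.0124]
(641, 480) [0.0356 0.0101]
(480, 352) [ 0.0639 -0.0249]
(692, 352) [0.0639 0.0205]
```

```bash
python3 - <<'E'
from h import *
go(([.47,0.0,.18],42),([.662,.133,.11],70.5))
E
```

```text
t 9.05 p [ 0.4806 -0.1506  0.2587] yaw 13.88 J [-0.33  0.21  1.87 -0.    1.07  1.  ] f [-0.4 -0.5 -3.3] m [0.02 0.09 0.01] g 0.269 39.90894377231598
N 5 d [0.366, -0.948, 0.525] a [0.0, 0.0, -0.0469] path [[0.49, -0.09, 0.23], [0.48, -0.06, 0.21], [0.48, -0.03, 0.2], [0.47, 0.0, 0.18]]
N 8 d [0.925, 0.332, 0.292] a [0.0, 0.0, -0.0297] path [[0.55, 0.04, 0.15], [0.6, 0.07, 0.14], [0.64, 0.11, 0.12]]
```

{"name": "apply_moves", "arguments": {"rows": [{"fingers": 0, "dx": 0.366, "dy": -0.948, "dz": 0.525, "ax": 0, "ay": 0, "az": -0.0469}, {"fingers": 0, "dx": 0.366, "dy": -0.948, "dz": 0.525, "ax": 0, "ay": 0, "az": -0.0469}, {"fingers": 0, "dx": 0.366, "dy": -0.948, "dz": 0.525, "ax": 0, "ay": 0, "az": -0.0469}, {"fingers": 0, "dx": 0.366, "dy": -0.948, "dz": 0.525, "ax": 0, "ay": 0, "az": -0.0469}, {"fingers": 0, "dx": 0.366, "dy": -0.948, "dz": 0.525, "ax": 0, "ay": 0, "az": -0.0469}]}}

```text
time_s: 9.55
position: [0.4704, 0.0001, 0.179]
eef_rot: [0.933, 0.359, -0.0, -0.0]
ft_force: [1.0, 0.3, -4.5]
grip_width: 0.267
gripper_force: 39.9
```

{"name": "apply_moves", "arguments": {"rows": [{"fingers": 0, "dx": 0.925, "dy": 0.332, "dz": 0.292, "ax": 0, "ay": 0, "az": -0.0297}, {"fingers": 0, "dx": 0.925, "dy": 0.332, "dz": 0.292, "ax": 0, "ay": 0, "az": -0.0297}, {"fingers": 0, "dx": 0.925, "dy": 0.332, "dz": 0.292, "ax": 0, "ay": 0, "az": -0.0297}, {"fingers": 0, "dx": 0.925, "dy": 0.332, "dz": 0.292, "ax": 0, "ay": 0, "az": -0.0297}, {"fingers": 0, "dx": 0.925, "dy": 0.332, "dz": 0.292, "ax": 0, "ay": 0, "az": -0.0297}, {"fingers": 0, "dx": 0.925, "dy": 0.332, "dz": 0.292, "ax": 0, "ay": 0, "az": -0.0297}, {"fingers": 0, "dx": 0.925, "dy": 0.332, "dz": 0.292, "ax": 0, "ay": 0, "az": -0.0297}, {"fingers": 0, "dx": 0.925, "dy": 0.332, "dz": 0.292, "ax": 0, "ay": 0, "az": -0.0297}]}}

```text
time_s: 10.35
position: [0.6632, 0.1322, 0.1083]
eef_rot: [0.816, 0.577, -0.001, -0.0]
ft_force: [0.2, -0.3, -3.8]
grip_width: 0.27
gripper_force: 39.9
```

```bash
python3 - <<'E'
from h import *
from rig import imaging
T=imaging.read_camera("top"); S=imaging.read_camera("side"); np.savez("t4.npz",**T); np.savez("s4.npz",**S)
a=T["frame"][155:235,265:365]; b=S["frame"][185:305,275:425]
a=cv2.resize(a,(400,320),interpolation=cv2.INTER_CUBIC); b=cv2.resize(b,(400,320),interpolation=cv2.INTER_CUBIC)
cv2.imwrite("pics/ts4.png",np.hstack([a,b]))
go(([.662,.133,.034],70.5))
E
```

```text
t 10.45 p [0.6641 0.134  0.1076] yaw 70.6 J [0.18 0.64 1.58 0.   0.92 0.52] f [-0.2 -0.6 -3.1] m [0.01 0.09 0.02] g 0.265 39.90813195705414
N 3 d [-0.018, -0.018, 0.818] a [-0.0001, 0.0, 0.0003] path [[0.66, 0.13, 0.08], [0.66, 0.13, 0.06], [0.66, 0.13, 0.03]]
```

View pics/ts4.png

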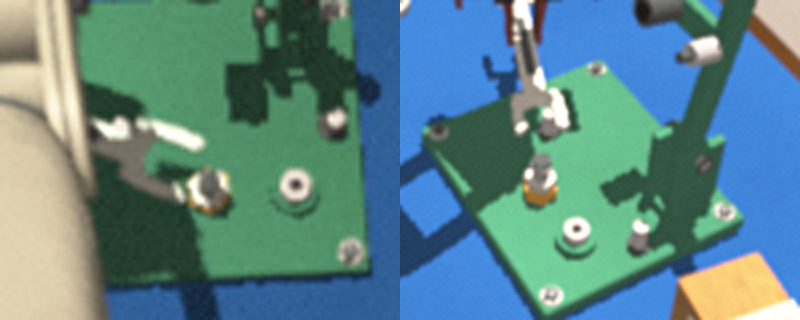

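The left half (top view) shows the jaw tips at (203,143) and (183,195), with the stud at (210,180). The right half (side view) shows the jaw held above the left pin at (548,122), pointing at the stud at (540,170).

```bash
python3 - <<'E'
from h import *
T=dict(np.load("t4.npz")); W=world(T)
p=np.array([.6641,.134]); y=np.radians(70.6); u=np.array([np.cos(y),np.sin(y)]); n=np.array([-u[1],u[0]])
sub=W[185:215,300:335].reshape(-1,3)
q=sub[(sub[:,2]>.068)&(sub[:,2]<.083)]; print(len(q),"stud",q.mean(0).round(4),q.min(0).round(4),q.max(0).round(4))
q=sub[(sub[:,2]>.088)&(sub[:,2]<.12)]; 
if len(q): d=q[:,:2]-p; print(len(q),"along",(d@u).min().round(4),"lat",(d@n).min().round(4),(d@n).max().round(4))
for a,b in [(203,143),(183,195)]: print((pix2w(T,265+a/4-.4,155+b/4-.4,.106)[:2]-p)@np.c_[u,n])
sub=W[150:220,270:345].reshape(-1,3); q=sub[(sub[:,2]>.1)&(sub[:,2]<.115)&(sub[:,1]<.03)]; d=q[:,:2]-p; print(len(q),(d@u).min(),(d@n).min(),(d@n).max())
S=dict(np.load("s4.npz")); W=world(S).reshape(-1,3)
for nm,c,rad,lo,hi in [("stud",(.609,-.0255),.02,.07,.084),("pin",(.66,.0515),.02,.048,.062)]:
    q=W[(np.hypot(*(W[:,:2]-c).T)<rad)&(W[:,2]>lo)&(W[:,2]<hi)]; print(nm,len(q),q.mean(0).round(4),q.min(0).round(4),q.max(0).round(4)) if len(q) else 0
q=W[(W[:,2]>.085)&(W[:,2]<.12)&(W[:,0]>.57)&(W[:,0]<.7)&(W[:,1]<.09)&(W[:,1]>-.06)]; d=q[:,:2]-p; print("side jaw",len(q),(d@u).min(),(d@n).min(),(d@n).max())
E
```

```text
33 stud [ 0.6061 -0.0245  0.0757] [ 0.5963 -0.0326  0.0684] [ 0.6158 -0.0158  0.0807]
107 along -0.1506 lat -0.0285 0.0281
[-0.15442911 -0.0239449 ]
[-0.15387772  0.02237284]
167 -0.21690037177843302 -0.16809475189587983 0.028054905525710595
stud 38 [ 0.607  -0.027   0.0758] [ 0.5985 -0.0351  0.0708] [ 0.6164 -0.0165  0.0797]
pin 19 [0.6574 0.0506 0.0532] [0.6522 0.0441 0.0483] [0.6634 0.0594 0.0563]
side jaw 278 -0.1480740855986727 -0.032243603498740545 0.025535225039383814
```

```bash
python3 - <<'E'
from h import *
go(([.6595,.1298,.1076],70.5),([.6595,.1298,.034],70.5))
E
```

```text
t 10.45 p [0.6641 0.134  0.1076] yaw 70.6 J [0.18 0.64 1.58 0.   0.92 0.52] f [-0.2 -0.6 -3.1] m [0.01 0.09 0.02] g 0.265 39.90813195705414
N 1 d [-0.183, -0.098, 0.0] a [-0.0004, 0.0, 0.0008] path [[0.66, 0.13, 0.11]]
N 3 d [0.0, 0.0, 0.818] a [0.0, 0.0, 0.0] path [[0.66, 0.13, 0.08], [0.66, 0.13, 0.06], [0.66, 0.13, 0.03]]
```

{"name": "apply_moves", "arguments": {"rows": [{"fingers": 0, "dx": -0.183, "dy": -0.098, "dz": 0, "ax": 0, "ay": 0, "az": 0.001}, {"fingers": 0, "dx": 0, "dy": 0, "dz": 0.6, "ax": 0, "ay": 0, "az": 0}, {"fingers": 0, "dx": 0, "dy": 0, "dz": 0.6, "ax": 0, "ay": 0, "az": 0}, {"fingers": 0, "dx": 0, "dy": 0, "dz": 0.4, "ax": 0, "ay": 0, "az": 0}, {"fingers": 0, "dx": 0, "dy": 0, "dz": 0, "ax": 0, "ay": 0, "az": 0}]}}

```text
time_s: 10.95
position: [0.6556, 0.128, 0.059]
eef_rot: [0.817, 0.576, -0.002, -0.001]
ft_force: [-0.8, -0.3, -5.0]
grip_width: 0.266
gripper_force: 39.9
```

{"name": "apply_moves", "arguments": {"rows": [{"fingers": 0, "dx": 0, "dy": 0, "dz": 0.4, "ax": 0, "ay": 0, "az": 0}, {"fingers": 0, "dx": 0, "dy": 0, "dz": 0.3, "ax": 0, "ay": 0, "az": 0}, {"fingers": 0, "dx": 0, "dy": 0, "dz": 0.1, "ax": 0, "ay": 0, "az": 0}, {"fingers": 0, "dx": 0, "dy": 0, "dz": 0, "ax": 0, "ay": 0, "az": 0}]}}

```text
time_s: 11.35
position: [0.6575, 0.1289, 0.0374]
eef_rot: [0.817, 0.576, -0.0, -0.0]
ft_force: [0.3, 0.2, -3.7]
grip_width: 0.266
gripper_force: 39.9
```

```bash
python3 - <<'E'
from h import *
from rig import imaging
S=imaging.read_camera("side"); T=imaging.read_camera("top"); np.savez("s5.npz",**S); np.savez("t5.npz",**T)
a=T["frame"][155:235,265:365]; b=S["frame"][185:305,275:425]
a=cv2.resize(a,(400,320),interpolation=cv2.INTER_CUBIC); b=cv2.resize(b,(400,320),interpolation=cv2.INTER_CUBIC)
cv2.imwrite("pics/ts5.png",np.hstack([a,b]))
go()
E
```

```text
t 11.45 p [0.6581 0.129  0.0383] yaw 70.38 J [0.18 0.73 1.61 0.   0.8  0.52] f [-0.2 -0.2 -3.9] m [ 0.03  0.03 -0.06] g 0.266 39.909072518348694
```

View pics/ts5.png

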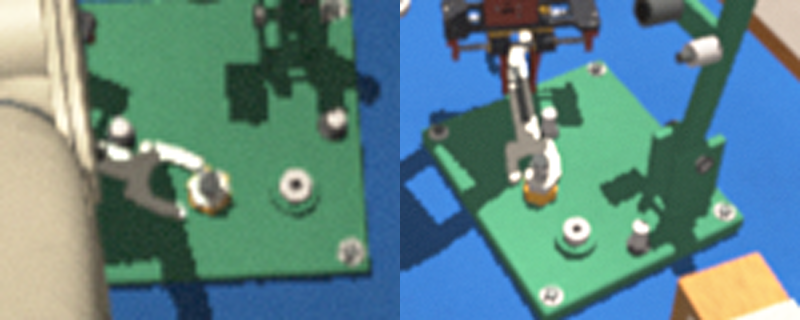

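The top half shows the jaw tips at (200,160) and (183,213), straddling the line to the nut at (210,188), with the pin at (122,130) clear of the handle. The side half agrees: the spanner is down beside the pin at (548,115).

{"name": "apply_moves", "arguments": {"rows": [{"fingers": 0, "dx": 0, "dy": 0, "dz": 0.13, "ax": 0, "ay": 0, "az": 0}, {"fingers": 0, "dx": -0.15, "dy": 0.02, "dz": 0, "ax": 0, "ay": 0, "az": 0}, {"fingers": 0, "dx": -0.15, "dy": 0.02, "dz": 0, "ax": 0, "ay": 0, "az": 0}, {"fingers": 0, "dx": -0.1, "dy": 0.01, "dz": 0, "ax": 0, "ay": 0, "az": 0}, {"fingers": 0, "dx": -0.1, "dy": 0, "dz": 0, "ax": 0, "ay": 0, "az": 0}]}}

```text
time_s: 11.95
position: [0.6548, 0.1145, 0.0345]
eef_rot: [0.817, 0.576, 0.001, -0.0]
ft_force: [1.5, 0.3, -4.0]
grip_width: 0.27
gripper_force: 39.9
```

```bash
python3 - <<'E'
from h import *
from rig import imaging
go()
# jaw vs nut seen from top: depth slice
for nm in ("top",):
    T=imaging.read_camera(nm); W=world(T)[170:225,285:345].reshape(-1,3)
    s=__import__('rig').ctrl.state(); p=s["position"][:2]; y=np.radians(yaw(s["eef_rot"])); u=np.array([np.cos(y),np.sin(y)]); n=np.array([-u[1],u[0]])
    for lo,hi in [(.068,.084),(.042,.058),(.028,.04)]:
        q=W[(W[:,2]>lo)&(W[:,2]<hi)]; d=q[:,:2]-p; k=(d@u<-.07); d=d[k]; print(lo,len(d),"u",(d@u).min().round(4),(d@u).max().round(4),"n",(d@n).min().round(4),(d@n).max().round(4),q[k].mean(0).round(4))
E
```

```text
t 11.95 p [0.6548 0.1145 0.0345] yaw 70.33 J [0.15 0.73 1.62 0.   0.79 0.5 ] f [ 1.5  0.3 -4. ] m [-0.06 -0.02  0.09] g 0.27 39.91555988788605
0.068 35 u -0.1943 -0.1374 n -0.1323 0.0082 [ 0.6189 -0.0315  0.0762]
0.042 79 u -0.2276 -0.1311 n -0.1358 0.0138 [ 0.6235 -0.0673  0.0473]
0.028 313 u -0.2368 -0.0704 n -0.1387 0.0752 [ 0.6285 -0.0308  0.0327]
```

{"name": "apply_moves", "arguments": {"rows": [{"fingers": 0, "dx": -0.12, "dy": 0.02, "dz": 0, "ax": 0, "ay": 0, "az": 0}, {"fingers": 0, "dx": -0.12, "dy": 0.02, "dz": 0, "ax": 0, "ay": 0, "az": 0}]}}

```text
time_s: 12.2
position: [0.6527, 0.1067, 0.0341]
eef_rot: [0.817, 0.576, -0.0, -0.0]
ft_force: [0.1, -0.5, -2.9]
grip_width: 0.265
gripper_force: 39.9
```

{"name": "apply_moves", "arguments": {"rows": [{"fingers": 0, "dx": -0.1, "dy": 0, "dz": 0, "ax": 0, "ay": 0, "az": 0}, {"fingers": 0, "dx": -0.1, "dy": 0, "dz": 0, "ax": 0, "ay": 0, "az": 0}]}}

```text
time_s: 12.4
position: [0.6507, 0.101, 0.034]
eef_rot: [0.817, 0.576, -0.0, -0.0]
ft_force: [0.8, 0.7, -3.8]
grip_width: 0.268
gripper_force: 39.9
```

```bash
python3 - <<'E'
from h import *
go()
E
```

```text
t 12.4 p [0.6507 0.101  0.034 ] yaw 70.36 J [ 0.14  0.72  1.64 -0.    0.78  0.48] f [ 0.8  0.7 -3.8] m [ 0.04  0.05 -0.04] g 0.268 39.90987718105316
```

{"name": "apply_moves", "arguments": {"rows": [{"fingers": 0, "dx": -0.1, "dy": 0, "dz": 0, "ax": 0, "ay": 0, "az": 0}]}}

```text
time_s: 12.5
position: [0.6497, 0.0983, 0.0341]
eef_rot: [0.817, 0.576, -0.0, -0.0]
ft_force: [0.7, -0.5, -5.0]
grip_width: 0.262
gripper_force: 39.9
```

{"name": "apply_moves", "arguments": {"rows": [{"fingers": 0, "dx": -0.1, "dy": 0, "dz": 0, "ax": 0, "ay": 0, "az": 0}]}}

```text
time_s: 12.6
position: [0.6488, 0.0955, 0.0341]
eef_rot: [0.817, 0.576, -0.0, -0.0]
ft_force: [0.5, 4.3, -4.7]
grip_width: 0.267
gripper_force: 39.9
```

{"name": "apply_moves", "arguments": {"rows": [{"fingers": 0, "dx": -0.07, "dy": 0, "dz": 0, "ax": 0, "ay": 0, "az": 0}, {"fingers": 0, "dx": 0, "dy": 0, "dz": 0, "ax": 0, "ay": 0, "az": 0}]}}

```text
time_s: 12.8
position: [0.6492, 0.0951, 0.0346]
eef_rot: [0.818, 0.576, 0.002, -0.0]
ft_force: [1.8, 6.9, -4.0]
grip_width: 0.27
gripper_force: 39.9
```

```bash
python3 - <<'E'
from h import *
go()
E
```

```text
t 12.8 p [0.6492 0.0951 0.0346] yaw 70.32 J [0.13 0.72 1.65 0.   0.77 0.47] f [ 1.8  6.9 -4. ] m [ 1.29 -0.22 -0.13] g 0.27 39.90942299365997
```

{"name": "apply_moves", "arguments": {"rows": [{"fingers": 0, "dx": 0.03, "dy": 0.037, "dz": 0.0, "ax": 0, "ay": 0, "az": 0.0042}, {"fingers": 0, "dx": 0, "dy": 0.037, "dz": 0, "ax": 0, "ay": 0, "az": 0.0042}]}}

```text
time_s: 13.0
position: [0.651, 0.0946, 0.0343]
eef_rot: [0.822, 0.569, 0.001, -0.0]
ft_force: [0.5, 6.4, -4.1]
grip_width: 0.266
gripper_force: 39.9
```

{"name": "apply_moves", "arguments": {"rows": [{"fingers": 0, "dx": 0, "dy": 0.037, "dz": 0, "ax": 0, "ay": 0, "az": 0.0042}, {"fingers": 0, "dx": 0, "dy": 0, "dz": 0, "ax": 0, "ay": 0, "az": 0}]}}

```text
time_s: 13.2
position: [0.6522, 0.0942, 0.0343]
eef_rot: [0.825, 0.565, 0.001, -0.0]
ft_force: [1.0, 6.6, -3.9]
grip_width: 0.268
gripper_force: 39.9
```

```bash
python3 - <<'E'
from h import *
go()
E
```

```text
t 13.2 p [0.6522 0.0942 0.0343] yaw 68.82 J [0.12 0.72 1.64 0.   0.78 0.49] f [ 1.   6.6 -3.9] m [ 0.98 -0.19 -0.1 ] g 0.268 39.907522201538086
```

{"name": "apply_moves", "arguments": {"rows": [{"fingers": 0, "dx": 0.02, "dy": 0.037, "dz": 0, "ax": 0, "ay": 0, "az": 0.0042}, {"fingers": 0, "dx": 0, "dy": 0, "dz": 0, "ax": 0, "ay": 0, "az": 0}]}}

```text
time_s: 13.4
position: [0.6532, 0.0938, 0.0342]
eef_rot: [0.827, 0.562, 0.0, 0.0]
ft_force: [1.3, 4.5, -4.1]
grip_width: 0.268
gripper_force: 39.9
```

{"name": "apply_moves", "arguments": {"rows": [{"fingers": 0, "dx": 0.02, "dy": 0.037, "dz": 0, "ax": 0, "ay": 0, "az": 0.0042}, {"fingers": 0, "dx": 0, "dy": 0, "dz": 0, "ax": 0, "ay": 0, "az": 0}]}}

```text
time_s: 13.6
position: [0.6536, 0.0938, 0.0341]
eef_rot: [0.83, 0.558, -0.001, -0.0]
ft_force: [-2.2, 3.7, -2.0]
grip_width: 0.268
gripper_force: 39.9
```

```bash
python3 - <<'E'
from h import *
from rig import imaging
go()
S=imaging.read_camera("side"); T=imaging.read_camera("top")
a=T["frame"][165:225,275:350]; b=S["frame"][185:275,285:397]
a=cv2.resize(a,(400,320),interpolation=cv2.INTER_CUBIC); b=cv2.resize(b,(400,320),interpolation=cv2.INTER_CUBIC)
cv2.imwrite("pics/ts6.png",np.hstack([a,b]))
E
```

```text
t 13.6 p [0.6536 0.0938 0.0341] yaw 67.85 J [0.12 0.72 1.63 0.   0.78 0.51] f [-2.2  3.7 -2. ] m [0.71 0.35 0.17] g 0.268 39.93536353111267
```

View pics/ts6.png

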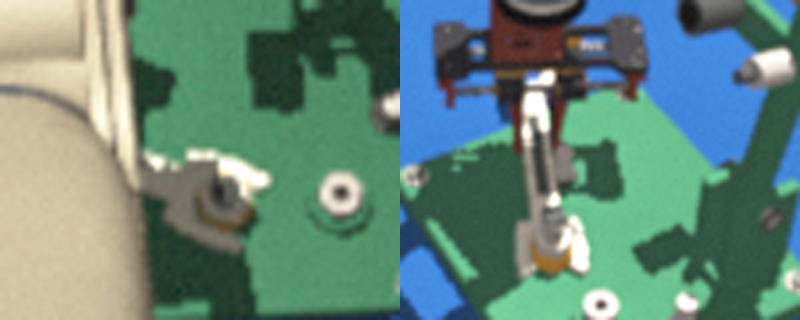

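The top half shows the jaw around the brass nut at (225,200). The side half shows the jaw on the nut at (550,250) and the handle alongside the pin at (563,165). I'll nudge once more to tell pin contact from nut drag.

{"name": "apply_moves", "arguments": {"rows": [{"fingers": 0, "dx": 0, "dy": 0.05, "dz": 0.03, "ax": 0, "ay": 0, "az": 0.003}, {"fingers": 0, "dx": 0, "dy": 0, "dz": 0, "ax": 0, "ay": 0, "az": 0}]}}

```text
time_s: 13.9
position: [0.6538, 0.0937, 0.0331]
eef_rot: [0.831, 0.556, -0.001, -0.001]
ft_force: [-5.4, 6.3, 2.3]
grip_width: 0.268
gripper_force: 40.0
```

```bash
python3 - <<'E'
from h import *
go()
E
```

```text
t 13.9 p [0.6538 0.0937 0.0331] yaw 67.5 J [0.12 0.73 1.63 0.   0.79 0.52] f [-5.4  6.3  2.3] m [1.02 1.21 0.29] g 0.268 39.985249042510986
```

The push rose to 7.4 N with almost no motion, which is more than the nut alone would resist, so the handle is against the pin. I'll release it.

{"name": "apply_moves", "arguments": {"rows": [{"fingers": 0.6, "dx": 0, "dy": 0, "dz": 0, "ax": 0, "ay": 0, "az": 0}, {"fingers": 0.6, "dx": 0, "dy": 0, "dz": 0, "ax": 0, "ay": 0, "az": 0}, {"fingers": 0.6, "dx": 0, "dy": 0, "dz": 0, "ax": 0, "ay": 0, "az": 0}, {"fingers": 0.6, "dx": 0, "dy": 0, "dz": 0, "ax": 0, "ay": 0, "az": 0}, {"fingers": 0.6, "dx": 0, "dy": 0, "dz": -0.5, "ax": 0, "ay": 0, "az": 0}, {"fingers": 0.6, "dx": 0, "dy": 0, "dz": -0.9, "ax": 0, "ay": 0, "az": 0}, {"fingers": 0.6, "dx": 0, "dy": 0, "dz": -0.9, "ax": 0, "ay": 0, "az": 0}, {"fingers": 0.6, "dx": 0, "dy": 0, "dz": -0.9, "ax": 0, "ay": 0, "az": 0}]}}

```text
time_s: 14.7
position: [0.6557, 0.0931, 0.1313]
eef_rot: [0.832, 0.555, 0.0, 0.0]
ft_force: [-0.2, -0.2, -0.3]
grip_width: 0.602
gripper_force: 0.0
```

```bash
python3 - <<'E'
from h import *
go(([.41,.32,.2],9.5))
E
```

```text
t 14.7 p [0.6557 0.0931 0.1313] yaw 67.49 J [ 0.12  0.59  1.6  -0.    0.94  0.52] f [-0.2 -0.2 -0.3] m [-0.01  0.11 -0.03] g 0.602 0.0
N 12 d [-0.107, -0.964, -0.191] a [0.0, -0.0, 0.0403] path [[0.55, 0.14, 0.15], [0.48, 0.2, 0.17], [0.43, 0.27, 0.19]]
```

{"name": "apply_moves", "arguments": {"rows": [{"fingers": 0.7, "dx": -0.107, "dy": -0.964, "dz": -0.191, "ax": 0, "ay": 0, "az": 0.0403}, {"fingers": 0.7, "dx": -0.107, "dy": -0.964, "dz": -0.191, "ax": 0, "ay": 0, "az": 0.0403}, {"fingers": 0.7, "dx": -0.107, "dy": -0.964, "dz": -0.191, "ax": 0, "ay": 0, "az": 0.0403}, {"fingers": 0.7, "dx": -0.107, "dy": -0.964, "dz": -0.191, "ax": 0, "ay": 0, "az": 0.0403}, {"fingers": 0.7, "dx": -0.107, "dy": -0.964, "dz": -0.191, "ax": 0, "ay": 0, "az": 0.0403}, {"fingers": 0.7, "dx": -0.107, "dy": -0.964, "dz": -0.191, "ax": 0, "ay": 0, "az": 0.0403}]}}

```text
time_s: 15.3
position: [0.5025, 0.1753, 0.165]
eef_rot: [0.945, 0.328, 0.001, 0.0]
ft_force: [-0.1, 0.2, 0.3]
grip_width: 0.702
gripper_force: 0.0
```

{"name": "apply_moves", "arguments": {"rows": [{"fingers": 0.7, "dx": -0.107, "dy": -0.964, "dz": -0.191, "ax": 0, "ay": 0, "az": 0.0403}, {"fingers": 0.7, "dx": -0.107, "dy": -0.964, "dz": -0.191, "ax": 0, "ay": 0, "az": 0.0403}, {"fingers": 0.7, "dx": -0.107, "dy": -0.964, "dz": -0.191, "ax": 0, "ay": 0, "az": 0.0403}, {"fingers": 0.7, "dx": -0.107, "dy": -0.964, "dz": -0.191, "ax": 0, "ay": 0, "az": 0.0403}, {"fingers": 0.7, "dx": -0.107, "dy": -0.964, "dz": -0.191, "ax": 0, "ay": 0, "az": 0.0403}, {"fingers": 0.7, "dx": -0.107, "dy": -0.964, "dz": -0.191, "ax": 0, "ay": 0, "az": 0.0403}, {"fingers": 0.7, "dx": 0, "dy": 0, "dz": 0, "ax": 0, "ay": 0, "az": 0}]}}

```text
time_s: 16.0
position: [0.4098, 0.3232, 0.2]
eef_rot: [0.997, 0.083, 0.002, -0.001]
ft_force: [0.0, 0.2, 0.3]
grip_width: 0.7
gripper_force: 0.0
```

```bash
python3 - <<'E'
from h import *
from rig import imaging
T=imaging.read_camera("top"); r=imaging.read_camera("wrist"); np.savez("w7.npz",**r); np.savez("t7.npz",**T)
a=T["frame"][165:225,265:340]
a=cv2.resize(a,(400,320),interpolation=cv2.INTER_CUBIC); b=cv2.resize(r["frame"],(400,250)); b=np.vstack([b,np.zeros((70,400,3),np.uint8)])
cv2.imwrite("pics/c7.png",np.hstack([a,b]))
# mask of bright grey non-blue points by height
W=world(r); f=r["frame"].astype(int); m=(f[...,2]>100)&(abs(f[...,0]-f[...,2])<50); m[255:]=0
s=__import__('rig').ctrl.state(); p=s["position"]; Rm=R.from_quat(s["eef_rot"]).as_matrix()
q=W[m]; q=q[(abs(q[:,1]-.36)<.06)&(q[:,2]<.06)&(q[:,0]>.40)]; h=q[q[:,2]>.033]; g=q[(q[:,2]<.02)&(q[:,2]>.009)&(q[:,0]>.53)]
for X in (h,g):
    print(len(X),X.mean(0).round(4),X.min(0).round(4),X.max(0).round(4))
vx,vy,x0,y0=cv2.fitLine(np.float32(h[:,:2]),cv2.DIST_L2,0,.01,.01).ravel(); print("handle ang",np.degrees(np.arctan2(vy,vx)),x0,y0)
print("ring enclosing",cv2.minEnclosingCircle(np.float32(g[:,:2])))
go()
E
```

```text
2202 [0.4786 0.3496 0.0387] [0.405  0.3293 0.0331] [0.5449 0.3691 0.0421]
829 [0.5769 0.3671 0.0152] [0.555  0.3436 0.0091] [0.599  0.3922 0.02  ]
handle ang 9.956733 0.47864383 0.34957463
ring enclosing ((0.5800102353096008, 0.36794954538345337), 0.025541961193084717)
t 16.1 p [0.4099 0.3206 0.1988] yaw 9.63 J [ 0.64  0.31  1.89 -0.    0.94  2.04] f [-0.2 -0.4  0.1] m [-0.06  0.17 -0.02] g 0.703 0.0
```

View pics/c7.png

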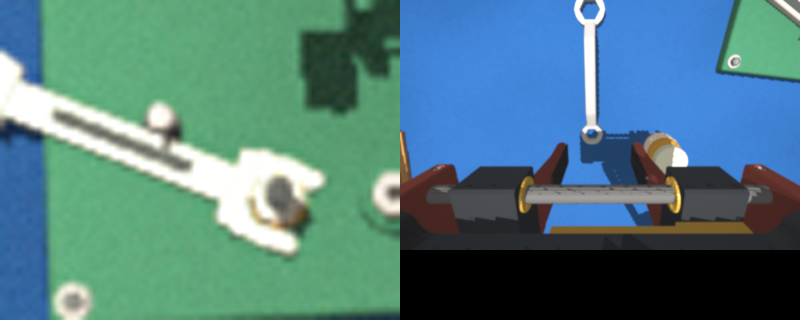

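The left half shows the open spanner's jaw around the nut at (280,200) with its handle touching the pin at (162,120). The right half shows the ring spanner straight ahead, large ring at (590,10).

```bash
python3 - <<'E'
from h import *
T=dict(np.load("t7.npz")); W=world(T).reshape(-1,3)
for nm,c,lo,hi in [("stud",(.607,-.0255),.068,.084),("pin",(.658,.051),.048,.062)]:
    q=W[(np.hypot(*(W[:,:2]-c).T)<.02)&(W[:,2]>lo)&(W[:,2]<hi)]; print(nm,len(q),q.mean(0).round(4),q.min(0).round(4),q.max(0).round(4))
go(([.473,.3487,.09],10),([.473,.3487,.025],10))
E
```

```text
stud 32 [ 0.6064 -0.0245  0.0762] [ 0.5963 -0.0327  0.0685] [ 0.6157 -0.0158  0.0821]
pin 18 [0.6573 0.0521 0.0547] [0.65   0.0462 0.0508] [0.6641 0.0601 0.0602]
t 16.1 p [0.4099 0.3206 0.1988] yaw 9.63 J [ 0.64  0.31  1.89 -0.    0.94  2.04] f [-0.2 -0.4  0.1] m [-0.06  0.17 -0.02] g 0.703 0.0
N 4 d [0.557, -0.141, 0.907] a [-0.0, -0.0001, -0.0008] path [[0.44, 0.33, 0.14], [0.46, 0.34, 0.12], [0.47, 0.35, 0.09]]
N 3 d [0.0, -0.0, 0.722] a [0.0, 0.0, 0.0] path [[0.47, 0.35, 0.07], [0.47, 0.35, 0.05], [0.47, 0.35, 0.02]]
```

{"name": "apply_moves", "arguments": {"rows": [{"fingers": 0.7, "dx": 0.557, "dy": -0.141, "dz": 0.907, "ax": 0, "ay": 0, "az": -0.0008}, {"fingers": 0.7, "dx": 0.557, "dy": -0.141, "dz": 0.907, "ax": 0, "ay": 0, "az": -0.0008}, {"fingers": 0.7, "dx": 0.557, "dy": -0.141, "dz": 0.907, "ax": 0, "ay": 0, "az": -0.0008}, {"fingers": 0.7, "dx": 0.557, "dy": -0.141, "dz": 0.907, "ax": 0, "ay": 0, "az": -0.0008}, {"fingers": 0.7, "dx": 0, "dy": 0, "dz": 0.722, "ax": 0, "ay": 0, "az": 0}, {"fingers": 0.7, "dx": 0, "dy": 0, "dz": 0.722, "ax": 0, "ay": 0, "az": 0}, {"fingers": 0.7, "dx": 0, "dy": 0, "dz": 0.722, "ax": 0, "ay": 0, "az": 0}, {"fingers": 0.7, "dx": 0, "dy": 0, "dz": 0, "ax": 0, "ay": 0, "az": 0}]}}

```text
time_s: 16.9
position: [0.4718, 0.3456, 0.0217]
eef_rot: [0.996, 0.086, -0.002, 0.001]
ft_force: [1.2, -0.2, 0.2]
grip_width: 0.698
gripper_force: 0.0
```

{"name": "apply_moves", "arguments": {"rows": [{"fingers": 0, "dx": 0, "dy": 0, "dz": 0, "ax": 0, "ay": 0, "az": 0}, {"fingers": 0, "dx": 0, "dy": 0, "dz": 0, "ax": 0, "ay": 0, "az": 0}, {"fingers": 0, "dx": 0, "dy": 0, "dz": 0, "ax": 0, "ay": 0, "az": 0}, {"fingers": 0, "dx": 0, "dy": 0, "dz": 0, "ax": 0, "ay": 0, "az": 0}, {"fingers": 0, "dx": 0, "dy": 0, "dz": 0, "ax": 0, "ay": 0, "az": 0}, {"fingers": 0, "dx": 0, "dy": 0, "dz": 0, "ax": 0, "ay": 0, "az": 0}, {"fingers": 0, "dx": 0, "dy": 0, "dz": 0, "ax": 0, "ay": 0, "az": 0}, {"fingers": 0, "dx": 0, "dy": 0, "dz": 0, "ax": 0, "ay": 0, "az": 0}], "newtons": 55}}

```text
time_s: 17.7
position: [0.4732, 0.3486, 0.0245]
eef_rot: [0.996, 0.086, 0.0, -0.0]
ft_force: [-1.5, 1.7, 5.1]
grip_width: 0.199
gripper_force: 55.0
```

```bash
python3 - <<'E'
from h import *
go()
E
```

```text
t 17.7 p [0.4732 0.3486 0.0245] yaw 9.86 J [0.61 0.67 1.81 0.   0.67 2.01] f [-1.5  1.7  5.1] m [ 0.14  0.33 -0.03] g 0.199 55.00097215175629
```

{"name": "apply_moves", "arguments": {"rows": [{"fingers": 0, "dx": 0, "dy": 0, "dz": -0.3, "ax": 0, "ay": 0, "az": 0}, {"fingers": 0, "dx": 0, "dy": 0, "dz": -0.9, "ax": 0, "ay": 0, "az": 0}, {"fingers": 0, "dx": 0, "dy": 0, "dz": -0.9, "ax": 0, "ay": 0, "az": 0}, {"fingers": 0, "dx": 0, "dy": 0, "dz": -0.9, "ax": 0, "ay": 0, "az": 0}, {"fingers": 0, "dx": 0, "dy": 0, "dz": -0.9, "ax": 0, "ay": 0, "az": 0}, {"fingers": 0, "dx": 0, "dy": 0, "dz": 0, "ax": 0, "ay": 0, "az": 0}]}}

```text
time_s: 18.3
position: [0.4746, 0.3492, 0.1443]
eef_rot: [0.996, 0.086, 0.002, -0.001]
ft_force: [0.6, -0.4, -4.0]
grip_width: 0.202
gripper_force: 55.0
```

```bash
python3 - <<'E'
from h import *
from rig import imaging,ctrl
r=imaging.read_camera("wrist"); np.savez("w8.npz",**r); s=ctrl.state(); p=s["position"]; Rm=R.from_quat(s["eef_rot"]).as_matrix()
W=world(r); f=r["frame"].astype(int); q=((W-p)@Rm)
m=(q[...,2]>-.03)&(q[...,2]<.04)&(q[...,0]>.02)&(q[...,0]<.16)&(abs(q[...,1])<.05)&(r["z_map"]>0)
X=q[m]; 
for lo,hi in [(.02,.045),(.045,.065),(.07,.085),(.085,.16)]:
    k=X[(X[:,0]>lo)&(X[:,0]<hi)]
    if len(k): print(lo,len(k),k.mean(0).round(4),k.min(0).round(4),k.max(0).round(4))
k=X[X[:,0]>.088]; print(cv2.minEnclosingCircle(np.float32(k[:,:2])))
# hole centre from the mask
mk=m.astype(np.uint8)*255; cs,hh=cv2.findContours(mk,cv2.RETR_CCOMP,cv2.CHAIN_APPROX_NONE)
for c,h in zip(cs,hh[0]):
    if h[3]>=0 and cv2.contourArea(c)>60:
        (u,v),rad=cv2.minEnclosingCircle(c); print("hole",u,v,rad,cv2.contourArea(c))
        E=np.asarray(r["extrinsics"]); zt=np.median(k[:,2]); 
        w=pix2w(r,u,v,p[2]-zt); print(((w-p)@Rm).round(4))
D=.1085; a=np.radians(45.1); O=np.array([.6063,-.0247]); t=O-D*np.array([np.cos(a),np.sin(a)]); print(t)
go(([*t,.125],45.1))
E
```

```text
0.02 1591 [ 0.0328 -0.0005 -0.0164] [ 0.02   -0.0095 -0.0185] [ 0.045   0.0085 -0.0129]
0.045 1448 [ 0.0551 -0.0005 -0.0164] [ 0.045  -0.0094 -0.0186] [ 0.065   0.0085 -0.0081]
0.07 1093 [ 0.0772 -0.0006 -0.0067] [ 0.0701 -0.0096 -0.0136] [0.0847 0.0084 0.001 ]
0.085 4809 [ 0.1124 -0.0006  0.0076] [ 0.0851 -0.0255 -0.0018] [0.1336 0.0247 0.023 ]
((0.1120259016752243, -0.0005011033499613404), 0.02528330124914646)
hole 318.5 50.0 34.23823547363281 2987.0
[ 0.1106 -0.0004  0.0075]
[ 0.52971293 -0.10155487]
t 18.35 p [0.4736 0.3484 0.1422] yaw 9.84 J [ 0.61  0.48  1.78 -0.    0.88  2.01] f [-0.2  0.7 -4.3] m [-0.02  0.11  0.03] g 0.201 54.99789655208588
N 15 d [-0.336, 0.967, 0.037] a [-0.0, -0.0001, -0.0196] path [[0.46, 0.23, 0.14], [0.47, 0.13, 0.13], [0.48, 0.04, 0.13], [0.51, -0.04, 0.13]]
```

{"name": "apply_moves", "arguments": {"rows": [{"fingers": 0, "dx": -0.336, "dy": 0.967, "dz": 0.037, "ax": 0, "ay": 0, "az": -0.0196}, {"fingers": 0, "dx": -0.336, "dy": 0.967, "dz": 0.037, "ax": 0, "ay": 0, "az": -0.0196}, {"fingers": 0, "dx": -0.336, "dy": 0.967, "dz": 0.037, "ax": 0, "ay": 0, "az": -0.0196}, {"fingers": 0, "dx": -0.336, "dy": 0.967, "dz": 0.037, "ax": 0, "ay": 0, "az": -0.0196}, {"fingers": 0, "dx": -0.336, "dy": 0.967, "dz": 0.037, "ax": 0, "ay": 0, "az": -0.0196}, {"fingers": 0, "dx": -0.336, "dy": 0.967, "dz": 0.037, "ax": 0, "ay": 0, "az": -0.0196}, {"fingers": 0, "dx": -0.336, "dy": 0.967, "dz": 0.037, "ax": 0, "ay": 0, "az": -0.0196}, {"fingers": 0, "dx": -0.336, "dy": 0.967, "dz": 0.037, "ax": 0, "ay": 0, "az": -0.0196}]}}

```text
time_s: 19.15
position: [0.4666, 0.1021, 0.1304]
eef_rot: [0.969, 0.248, -0.002, -0.0]
ft_force: [0.1, 0.7, -4.4]
grip_width: 0.201
gripper_force: 55.0
```

{"name": "apply_moves", "arguments": {"rows": [{"fingers": 0, "dx": -0.336, "dy": 0.967, "dz": 0.037, "ax": 0, "ay": 0, "az": -0.0196}, {"fingers": 0, "dx": -0.336, "dy": 0.967, "dz": 0.037, "ax": 0, "ay": 0, "az": -0.0196}, {"fingers": 0, "dx": -0.336, "dy": 0.967, "dz": 0.037, "ax": 0, "ay": 0, "az": -0.0196}, {"fingers": 0, "dx": -0.336, "dy": 0.967, "dz": 0.037, "ax": 0, "ay": 0, "az": -0.0196}, {"fingers": 0, "dx": -0.336, "dy": 0.967, "dz": 0.037, "ax": 0, "ay": 0, "az": -0.0196}, {"fingers": 0, "dx": -0.336, "dy": 0.967, "dz": 0.037, "ax": 0, "ay": 0, "az": -0.0196}, {"fingers": 0, "dx": -0.336, "dy": 0.967, "dz": 0.037, "ax": 0, "ay": 0, "az": -0.0196}, {"fingers": 0, "dx": 0, "dy": 0, "dz": 0, "ax": 0, "ay": 0, "az": 0}]}}

```text
time_s: 19.95
position: [0.5299, -0.1045, 0.1227]
eef_rot: [0.924, 0.383, -0.001, 0.0]
ft_force: [0.5, -1.0, -4.4]
grip_width: 0.202
gripper_force: 55.0
```

```bash
cat > ring.py <<'E'
from h import *
from rig import imaging,ctrl
r=imaging.read_camera("wrist"); s=ctrl.state(); p=s["position"]; Rm=R.from_quat(s["eef_rot"]).as_matrix()
np.savez("w9.npz",**r)
W=world(r); q=((W-p)@Rm); dz=q[...,2]
near=(q[...,0]>.075)&(q[...,0]<.16)&(abs(q[...,1])<.05)&(r["z_map"]>0)
ring=near&(dz<.02)
k=q[ring]; print("ring outer",cv2.minEnclosingCircle(np.float32(k[k[:,0]>.09][:,:2])),len(k))
cs,hh=cv2.findContours(ring.astype(np.uint8)*255,cv2.RETR_CCOMP,cv2.CHAIN_APPROX_NONE)
for c,h in zip(cs,hh[0]):
    if h[3]>=0 and cv2.contourArea(c)>60:
        M=cv2.moments(c); u,v=M["m10"]/M["m00"],M["m01"]/M["m00"]
        print("hole",u,v,cv2.contourArea(c),((pix2w(r,u,v,p[2]-.0085)-p)@Rm).round(4))
near=(q[...,0]>.06)&(q[...,0]<.18)&(abs(q[...,1])<.06)
for nm,lo,hi in [("stud",.070,.083),("nut",.047,.055)]:
    x=q[near&(W[...,2]>lo)&(W[...,2]<hi)]
    if len(x): print(nm,len(x),x.mean(0).round(4),x.min(0).round(4),x.max(0).round(4))
go()
u,v=w2pix(r,[.6063,-.0247,.07]); print(u,v)
E
python3 ring.py
```

```text
ring outer ((0.1107373982667923, 0.002009534975513816), 0.025096820667386055) 5243
hole 318.11374734607216 49.12399150743099 3140.0 [0.1091 0.0021 0.0083]
stud 954 [0.1116 0.0012 0.0438] [ 0.1018 -0.0088  0.0414] [0.1228 0.0111 0.0523]
nut 473 [0.1107 0.0021 0.07  ] [ 0.0634 -0.0152  0.0675] [0.1275 0.0583 0.0753]
t 20.0 p [ 0.5287 -0.1029  0.1226] yaw 44.97 J [-0.21  0.45  1.89 -0.    0.8   0.57] f [-0.1  1.  -4.5] m [-0.06  0.12 -0.  ] g 0.201 54.99760329723358
314.2780239893029 62.06019496558574
```

{"name": "apply_moves", "arguments": {"rows": [{"fingers": 0, "dx": 0.033, "dy": -0.025, "dz": 0.5, "ax": 0, "ay": 0, "az": 0}, {"fingers": 0, "dx": 0, "dy": 0, "dz": 0.5, "ax": 0, "ay": 0, "az": 0}, {"fingers": 0, "dx": 0, "dy": 0, "dz": 0.4, "ax": 0, "ay": 0, "az": 0}, {"fingers": 0, "dx": 0, "dy": 0, "dz": 0.1, "ax": 0, "ay": 0, "az": 0}, {"fingers": 0, "dx": 0, "dy": 0, "dz": 0, "ax": 0, "ay": 0, "az": 0}]}}

```text
time_s: 20.5
position: [0.5288, -0.0999, 0.0786]
eef_rot: [0.923, 0.384, -0.001, -0.001]
ft_force: [-0.3, 0.5, -5.1]
grip_width: 0.196
gripper_force: 55.0
```

```bash
python3 ring.py
```

```text
ring outer ((0.11129169911146164, -0.0005124552990309894), 0.02511897124350071) 6908
hole 311.1171552660152 51.232899022801305 1535.0 [ 0.1079 -0.004   0.0085]
stud 2992 [0.0998 0.0012 0.0021] [ 0.0726 -0.025  -0.0037] [0.131  0.0222 0.0092]
nut 664 [ 0.1054 -0.0013  0.0267] [ 0.0601 -0.0168  0.0242] [0.1268 0.0549 0.032 ]
t 20.55 p [ 0.5294 -0.1001  0.0793] yaw 45.14 J [-0.21  0.53  1.91 -0.    0.71  0.57] f [ 0.   1.2 -3.9] m [-0.04  0.17  0.01] g 0.2 54.99789655208588
321.4347095760145 51.96500929801877
```

{"name": "apply_moves", "arguments": {"rows": [{"fingers": 0, "dx": 0, "dy": 0, "dz": 0, "ax": 0, "ay": 0, "az": 0}, {"fingers": 0, "dx": 0, "dy": 0, "dz": 0, "ax": 0, "ay": 0, "az": 0}]}}

```text
time_s: 20.75
position: [0.5301, -0.1005, 0.0801]
eef_rot: [0.923, 0.384, 0.001, 0.0]
ft_force: [-1.3, 0.4, -5.1]
grip_width: 0.198
gripper_force: 55.0
```

```bash
cat > ring2.py <<'E'
from h import *
from rig import imaging,ctrl
r=imaging.read_camera("wrist"); s=ctrl.state(); p=s["position"]; Rm=R.from_quat(s["eef_rot"]).as_matrix()
W=world(r); q=((W-p)@Rm); d=np.hypot(q[...,0]-.1113,q[...,1]); v=r["z_map"]>0
k=q[v&(d<.04)&(q[...,2]<.02)&(q[...,0]>.092)&(d>.0145)]; print("ring",cv2.minEnclosingCircle(np.float32(k[:,:2])),k[:,2].mean())
k=q[v&(d<.0135)&(q[...,2]<p[2]-.070)]; print("stud",len(k),k.mean(0).round(4),k.min(0).round(4),k.max(0).round(4))
# nut hexagon: what is visible of its top inside the hole
m=v&(d<.022)&(abs(W[...,2]-.051)<.006)
pts=np.argwhere(m)[:,::-1]; X=np.array([((pix2w(r,a,b,.051)-p)@Rm)[:2] for a,b in pts]); 
if len(X): print("nut",len(X),X.mean(0).round(4),X.min(0).round(4),X.max(0).round(4))
c=r["frame"][0:130,250:390]; cv2.imwrite("pics/hole.png",cv2.resize(c,None,fx=4.5,fy=4.5,interpolation=cv2.INTER_CUBIC))
go()
E
python3 ring2.py
```

```text
ring ((0.11124715209007263, 0.00020391739963088185), 0.025077546015381813) 0.010166856874288293
stud 1577 [0.1088 0.002  0.0017] [ 0.0991 -0.0084 -0.0011] [0.1199 0.0122 0.0101]
nut 738 [0.1068 0.    ] [ 0.0975 -0.0178] [0.1284 0.0187]
t 20.8 p [ 0.53   -0.1006  0.0801] yaw 45.12 J [-0.21  0.52  1.91  0.    0.71  0.57] f [-0.  -0.  -4.2] m [-0.03  0.15  0.01] g 0.197 54.99788045883179
```

View pics/hole.png

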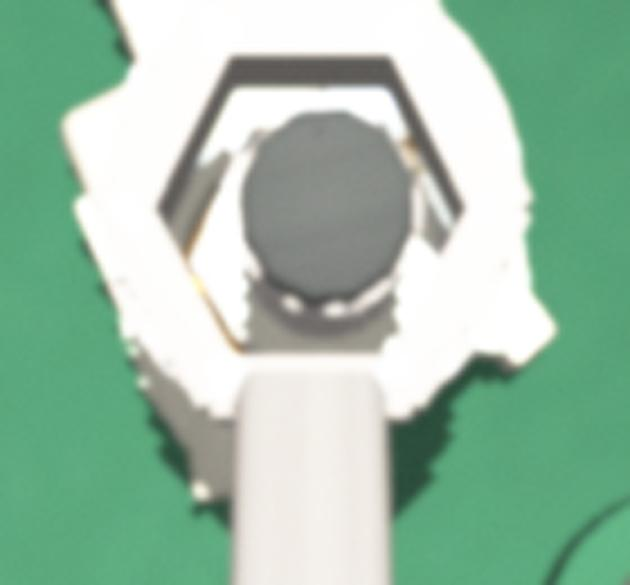

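The view through the ring shows the stud at crop (328,205) while the hole's centre is near (312,205), so the stud sits about 2 mm to the right. Depth also puts it about 2 mm nearer the handle. The nut looks about parallel to the hole.

{"name": "apply_moves", "arguments": {"rows": [{"fingers": 0, "dx": -0.063, "dy": 0.063, "dz": 0, "ax": 0, "ay": 0, "az": 0}, {"fingers": 0, "dx": 0, "dy": 0, "dz": 0, "ax": 0, "ay": 0, "az": 0}, {"fingers": 0, "dx": 0, "dy": 0, "dz": 0, "ax": 0, "ay": 0, "az": 0}]}}

```text
time_s: 21.1
position: [0.5297, -0.1033, 0.0796]
eef_rot: [0.924, 0.384, 0.0, 0.0]
ft_force: [-0.2, 1.0, -4.8]
grip_width: 0.194
gripper_force: 55.0
```

```bash
python3 ring2.py
```

```text
ring ((0.11086349189281464, 0.00016922131180763245), 0.025060536339879036) 0.01014019804040362
stud 1615 [0.111  0.0004 0.0011] [ 0.1013 -0.0097 -0.0018] [0.1222 0.0107 0.0096]
nut 973 [0.107  0.0003] [ 0.0974 -0.017 ] [0.1282 0.0187]
t 21.15 p [ 0.5296 -0.1033  0.0796] yaw 45.12 J [-0.21  0.53  1.91 -0.    0.71  0.57] f [ 0.1  0.7 -4.4] m [-0.05  0.14  0.02] g 0.203 54.998016357421875
```

{"name": "apply_moves", "arguments": {"rows": [{"fingers": 0, "dx": 0, "dy": 0, "dz": 0.12, "ax": 0, "ay": 0, "az": 0}, {"fingers": 0, "dx": 0, "dy": 0, "dz": 0.1, "ax": 0, "ay": 0, "az": 0}]}}

```text
time_s: 21.35
position: [0.5298, -0.1031, 0.0727]
eef_rot: [0.923, 0.384, 0.0, 0.0]
ft_force: [-0.1, 0.9, -3.3]
grip_width: 0.201
gripper_force: 55.0
```

{"name": "apply_moves", "arguments": {"rows": [{"fingers": 0, "dx": 0, "dy": 0, "dz": 0.1, "ax": 0, "ay": 0, "az": 0}]}}

```text
time_s: 21.45
position: [0.5299, -0.1031, 0.0697]
eef_rot: [0.923, 0.384, 0.0, 0.0]
ft_force: [0.5, 0.7, -3.9]
grip_width: 0.2
gripper_force: 55.0
```

{"name": "apply_moves", "arguments": {"rows": [{"fingers": 0, "dx": 0, "dy": 0, "dz": 0.1, "ax": 0, "ay": 0, "az": 0}]}}

```text
time_s: 21.55
position: [0.5299, -0.1031, 0.0666]
eef_rot: [0.923, 0.384, 0.0, 0.0]
ft_force: [1.8, 1.2, -3.7]
grip_width: 0.199
gripper_force: 55.0
```

{"name": "apply_moves", "arguments": {"rows": [{"fingers": 0, "dx": 0, "dy": 0, "dz": 0.07, "ax": 0, "ay": 0, "az": 0}, {"fingers": 0, "dx": 0, "dy": 0, "dz": 0, "ax": 0, "ay": 0, "az": 0}]}}

```text
time_s: 21.75
position: [0.5298, -0.1031, 0.0646]
eef_rot: [0.923, 0.384, 0.0, -0.0]
ft_force: [2.4, 0.9, -4.3]
grip_width: 0.2
gripper_force: 55.0
```

```bash
python3 - <<'E'
from h import *
go()
E
```

```text
t 21.75 p [ 0.5298 -0.1031  0.0646] yaw 45.12 J [-0.21  0.55  1.91  0.    0.68  0.57] f [ 2.4  0.9 -4.3] m [ 0.3  -0.27  0.03] g 0.2 54.9983811378479
```

The ring is home on the nut, with its underside at about 40 mm. Next I swing it clockwise about the stud.

{"name": "apply_moves", "arguments": {"rows": [{"fingers": 0, "dx": 0.002, "dy": -0.129, "dz": 0, "ax": 0, "ay": 0, "az": 0.01667}, {"fingers": 0, "dx": 0.002, "dy": -0.129, "dz": 0, "ax": 0, "ay": 0, "az": 0.01667}, {"fingers": 0, "dx": 0.002, "dy": -0.129, "dz": 0, "ax": 0, "ay": 0, "az": 0.01667}, {"fingers": 0, "dx": 0.002, "dy": -0.129, "dz": 0, "ax": 0, "ay": 0, "az": 0.01667}, {"fingers": 0, "dx": 0.002, "dy": -0.129, "dz": 0, "ax": 0, "ay": 0, "az": 0.01667}]}}

```text
time_s: 22.25
position: [0.5183, -0.0887, 0.0651]
eef_rot: [0.953, 0.302, 0.001, 0.001]
ft_force: [4.2, -0.7, -4.8]
grip_width: 0.202
gripper_force: 55.1
```

```bash
cat > tq.py <<'E'
from h import *
from rig import ctrl
go(); s=ctrl.state(); p=s["position"]; f=s["ft_force"]; Rm=R.from_quat(s["eef_rot"]).as_matrix()
O=np.array([.6078,-.0243]); rr=p[:2]-O; a=np.radians(yaw(s["eef_rot"]))
print("D",np.hypot(*rr).round(4),"bearing",np.degrees(np.arctan2(-rr[1],-rr[0])).round(2),"f tool",(Rm.T@f).round(2),"tau",round(s["moment"][2]+rr[0]*f[1]-rr[1]*f[0],3))
E
python3 tq.py
```

```text
t 22.25 p [ 0.5183 -0.0887  0.0651] yaw 35.1 J [-0.19  0.54  1.94 -0.    0.66  0.77] f [ 4.2 -0.7 -4.8] m [-0.18 -0.54  0.34] g 0.202 55.05479872226715
D 0.1103 bearing 35.72 f tool [3.04 2.95 4.76] tau 0.675
```

{"name": "apply_moves", "arguments": {"rows": [{"fingers": 0, "dx": 0.002, "dy": -0.129, "dz": 0, "ax": 0, "ay": 0, "az": 0.01667}, {"fingers": 0, "dx": 0.002, "dy": -0.129, "dz": 0, "ax": 0, "ay": 0, "az": 0.01667}, {"fingers": 0, "dx": 0, "dy": 0, "dz": 0, "ax": 0, "ay": 0, "az": 0}]}}

```text
time_s: 22.55
position: [0.514, -0.0822, 0.0652]
eef_rot: [0.963, 0.269, 0.001, 0.001]
ft_force: [4.5, -0.5, -5.1]
grip_width: 0.202
gripper_force: 55.0
```

```bash
python3 tq.py
```

```text
t 22.55 p [ 0.514  -0.0822  0.0652] yaw 31.18 J [-0.18  0.53  1.95 -0.    0.65  0.85] f [ 4.5 -0.5 -5.1] m [-0.37 -0.61  0.27] g 0.202 55.03738224506378
D 0.1102 bearing 31.67 f tool [3.59 2.73 5.06] tau 0.58
```

{"name": "apply_moves", "arguments": {"rows": [{"fingers": 0, "dx": 0.002, "dy": -0.129, "dz": 0, "ax": 0, "ay": 0, "az": 0.01667}, {"fingers": 0, "dx": 0.002, "dy": -0.129, "dz": 0, "ax": 0, "ay": 0, "az": 0.01667}, {"fingers": 0, "dx": 0.002, "dy": -0.129, "dz": 0, "ax": 0, "ay": 0, "az": 0.01667}, {"fingers": 0, "dx": 0, "dy": 0, "dz": 0, "ax": 0, "ay": 0, "az": 0}]}}

```text
time_s: 22.95
position: [0.5084, -0.072, 0.0651]
eef_rot: [0.976, 0.218, 0.001, 0.001]
ft_force: [4.0, -2.2, -4.9]
grip_width: 0.199
gripper_force: 55.0
```

```bash
python3 tq.py
```

```text
t 22.95 p [ 0.5084 -0.072   0.0651] yaw 25.2 J [-0.16  0.52  1.97 -0.    0.65  0.97] f [ 4.  -2.2 -4.9] m [-0.42 -0.65  0.21] g 0.199 55.03453195095062
D 0.1102 bearing 25.63 f tool [2.68 3.64 4.87] tau 0.619
```

{"name": "apply_moves", "arguments": {"rows": [{"fingers": 0, "dx": 0.002, "dy": -0.129, "dz": 0, "ax": 0, "ay": 0, "az": 0.01667}, {"fingers": 0, "dx": 0.002, "dy": -0.129, "dz": 0, "ax": 0, "ay": 0, "az": 0.01667}, {"fingers": 0, "dx": 0, "dy": 0, "dz": 0, "ax": 0, "ay": 0, "az": 0}]}}

```text
time_s: 23.25
position: [0.5054, -0.065, 0.0651]
eef_rot: [0.983, 0.184, 0.001, 0.001]
ft_force: [3.9, -3.8, -4.6]
grip_width: 0.201
gripper_force: 55.1
```

```bash
python3 tq.py
```

```text
t 23.25 p [ 0.5054 -0.065   0.0651] yaw 21.22 J [-0.15  0.52  1.98 -0.    0.64  1.05] f [ 3.9 -3.8 -4.6] m [-0.65 -0.64  0.33] g 0.201 55.05768835544586
D 0.1102 bearing 21.69 f tool [2.23 4.99 4.56] tau 0.881
```

{"name": "apply_moves", "arguments": {"rows": [{"fingers": 0, "dx": 0.002, "dy": -0.129, "dz": 0, "ax": 0, "ay": 0, "az": 0.01667}, {"fingers": 0, "dx": 0.002, "dy": -0.129, "dz": 0, "ax": 0, "ay": 0, "az": 0.01667}, {"fingers": 0, "dx": 0, "dy": 0, "dz": 0, "ax": 0, "ay": 0, "az": 0}]}}

```text
time_s: 23.55
position: [0.5028, -0.0579, 0.0651]
eef_rot: [0.989, 0.15, 0.001, 0.001]
ft_force: [4.9, -4.7, -5.5]
grip_width: 0.201
gripper_force: 55.1
```

```bash
python3 tq.py
```

```text
t 23.55 p [ 0.5028 -0.0579  0.0651] yaw 17.24 J [-0.14  0.52  1.99 -0.    0.64  1.13] f [ 4.9 -4.7 -5.5] m [-0.94 -0.65  0.36] g 0.201 55.084524750709534
D 0.1103 bearing 17.76 f tool [3.24 5.92 5.5 ] tau 1.018
```

{"name": "apply_moves", "arguments": {"rows": [{"fingers": 0, "dx": 0.002, "dy": -0.129, "dz": 0, "ax": 0, "ay": 0, "az": 0.01667}, {"fingers": 0, "dx": 0.002, "dy": -0.129, "dz": 0, "ax": 0, "ay": 0, "az": 0.01667}, {"fingers": 0, "dx": 0, "dy": 0, "dz": 0, "ax": 0, "ay": 0, "az": 0}]}}

```text
time_s: 23.85
position: [0.5008, -0.0506, 0.0651]
eef_rot: [0.993, 0.115, 0.001, 0.001]
ft_force: [3.9, -5.0, -4.7]
grip_width: 0.203
gripper_force: 55.1
```

```bash
python3 tq.py
```

```text
t 23.85 p [ 0.5008 -0.0506  0.0651] yaw 13.25 J [-0.12  0.51  1.99 -0.    0.63  1.22] f [ 3.9 -5.  -4.7] m [-1.06 -0.59  0.48] g 0.203 55.1065331697464
D 0.1102 bearing 13.8 f tool [2.68 5.74 4.71] tau 1.114
```

```bash
cat >> tq.py <<'E'
t=s["tau"]; mz=s["moment"][2]; print("tau1",round(t[0],3),"pred",round(p[0]*f[1]-p[1]*f[0]+mz,3),"tau6",round(t[5],3),"mz",round(mz,3))
E
python3 tq.py
python3 - <<'E'
from h import *
from rig import imaging
T=imaging.read_camera("top"); S=imaging.read_camera("side"); np.savez("t10.npz",**T)
T0=np.load("t7.npz")["frame"].astype(int); d=abs(T["frame"].astype(int)-T0).max(2)
# open spanner handle: fit line of bright pixels left of the pin in both pictures
for nm in ("t7.npz","t10.npz"):
    r=dict(np.load(nm)); f=r["frame"]; L=[]
    for u in range(262,300):
        c=[v for v in range(170,205) if f[v,u].min()>150]
        if c: L.append((u,min(c),max(c)))
    print(nm,L[::4])
E
```

```text
t 23.85 p [ 0.5008 -0.0506  0.0651] yaw 13.25 J [-0.12  0.51  1.99 -0.    0.63  1.22] f [ 3.9 -5.  -4.7] m [-1.06 -0.59  0.48] g 0.203 55.1065331697464
D 0.1102 bearing 13.8 f tool [2.68 5.74 4.71] tau 1.114
tau1 2.303 pred -1.815 tau6 0.797 mz 0.478
t7.npz [(262, 173, 188), (266, 175, 186), (270, 181, 188), (274, 182, 189), (278, 184, 191), (282, 185, 192), (286, 187, 194), (290, 188, 196), (294, 184, 197), (298, 192, 199)]
t10.npz [(262, 173, 188), (266, 175, 186), (270, 181, 188), (274, 182, 189), (278, 184, 191), (282, 185, 192), (286, 187, 194), (290, 188, 195), (294, 184, 197), (298, 192, 199)]
```

{"name": "apply_moves", "arguments": {"rows": [{"fingers": 0, "dx": 0, "dy": 0, "dz": 0, "ax": 0, "ay": 0, "az": 0}]}}

```text
time_s: 24.05
position: [0.5008, -0.0507, 0.0651]
eef_rot: [0.993, 0.116, 0.001, 0.001]
ft_force: [4.2, -4.9, -4.6]
grip_width: 0.198
gripper_force: 55.1
```

```bash
python3 tq.py | tail -2
```

```text
D 0.1102 bearing 13.87 f tool [2.99 5.76 4.59] tau 1.064
tau1 1.756 pred -1.826 tau6 0.444 mz 0.425
```

{"name": "apply_moves", "arguments": {"rows": [{"fingers": 0, "dx": 0, "dy": 0, "dz": 0, "ax": 0, "ay": 0, "az": 0}]}}

```text
time_s: 24.15
position: [0.5008, -0.0507, 0.0651]
eef_rot: [0.993, 0.116, 0.001, 0.001]
ft_force: [3.9, -5.0, -4.9]
grip_width: 0.201
gripper_force: 55.1
```

```bash
python3 tq.py | tail -2
```

```text
D 0.1102 bearing 13.87 f tool [2.62 5.77 4.9 ] tau 1.029
tau1 1.71 pred -1.93 tau6 0.445 mz 0.389
```

{"name": "apply_moves", "arguments": {"rows": [{"fingers": 0, "dx": 0, "dy": 0, "dz": 0, "ax": 0, "ay": 0, "az": 0}]}}

```text
time_s: 24.25
position: [0.5008, -0.0507, 0.0651]
eef_rot: [0.993, 0.116, 0.001, 0.001]
ft_force: [4.2, -4.1, -5.7]
grip_width: 0.2
gripper_force: 55.1
```

```bash
python3 tq.py
```

```text
t 24.25 p [ 0.5008 -0.0507  0.0651] yaw 13.28 J [-0.12  0.51  1.99 -0.    0.63  1.22] f [ 4.2 -4.1 -5.7] m [-0.96 -0.54  0.43] g 0.2 55.114803314208984
D 0.1102 bearing 13.86 f tool [3.1  4.91 5.74] tau 0.973
tau1 1.693 pred -1.404 tau6 0.446 mz 0.427
```

{"name": "apply_moves", "arguments": {"rows": [{"fingers": 0, "dx": 0.002, "dy": -0.129, "dz": 0, "ax": 0, "ay": 0, "az": 0.01667}, {"fingers": 0, "dx": 0.001, "dy": -0.065, "dz": 0, "ax": 0, "ay": 0, "az": 0.0083}, {"fingers": 0, "dx": 0, "dy": 0, "dz": 0, "ax": 0, "ay": 0, "az": 0}, {"fingers": 0, "dx": 0, "dy": 0, "dz": 0, "ax": 0, "ay": 0, "az": 0}]}}

```text
time_s: 24.65
position: [0.4996, -0.0453, 0.0651]
eef_rot: [0.996, 0.09, 0.001, 0.001]
ft_force: [4.1, -6.9, -5.8]
grip_width: 0.197
gripper_force: 55.2
```

```bash
python3 tq.py
```

```text
t 24.65 p [ 0.4996 -0.0453  0.0651] yaw 10.31 J [-0.11  0.51  2.   -0.    0.63  1.28] f [ 4.1 -6.9 -5.8] m [-1.39 -0.58  0.48] g 0.197 55.171692967414856
D 0.1102 bearing 10.97 f tool [2.78 7.46 5.77] tau 1.303
tau1 2.742 pred -2.764 tau6 0.555 mz 0.476
```

{"name": "apply_moves", "arguments": {"rows": [{"fingers": 0, "dx": 0.002, "dy": -0.129, "dz": 0, "ax": 0, "ay": 0, "az": 0.01667}, {"fingers": 0, "dx": 0, "dy": 0, "dz": 0, "ax": 0, "ay": 0, "az": 0}, {"fingers": 0, "dx": 0, "dy": 0, "dz": 0, "ax": 0, "ay": 0, "az": 0}]}}

```text
time_s: 24.95
position: [0.4989, -0.0415, 0.0651]
eef_rot: [0.997, 0.073, 0.001, 0.001]
ft_force: [3.4, -7.3, -5.4]
grip_width: 0.199
gripper_force: 55.2
```

```bash
python3 tq.py
```

```text
t 24.95 p [ 0.4989 -0.0415  0.0651] yaw 8.33 J [-0.11  0.51  2.   -0.    0.63  1.32] f [ 3.4 -7.3 -5.4] m [-1.47 -0.49  0.55] g 0.199 55.18584609031677
D 0.1103 bearing 8.98 f tool [2.33 7.69 5.4 ] tau 1.401
tau1 3.119 pred -2.94 tau6 0.588 mz 0.55
```

{"name": "apply_moves", "arguments": {"rows": [{"fingers": 0, "dx": 0, "dy": 0, "dz": 0, "ax": 0, "ay": 0, "az": 0}]}}

```text
time_s: 25.05
position: [0.4989, -0.0416, 0.0651]
eef_rot: [0.997, 0.073, 0.001, 0.001]
ft_force: [3.8, -7.6, -4.8]
grip_width: 0.2
gripper_force: 55.2
```

```bash
python3 tq.py | tail -2
```

```text
D 0.1103 bearing 9.01 f tool [2.64 8.03 4.87] tau 1.477
tau1 2.987 pred -3.035 tau6 0.572 mz 0.586
```

The torque is about 1.45 N m by both the force sensor and the joint torques. I'll unload and centre the ring in its play.

{"name": "apply_moves", "arguments": {"rows": [{"fingers": 0, "dx": 0.002, "dy": 0.129, "dz": 0, "ax": 0, "ay": 0, "az": -0.01667}, {"fingers": 0, "dx": 0.002, "dy": 0.129, "dz": 0, "ax": 0, "ay": 0, "az": -0.01667}, {"fingers": 0, "dx": 0, "dy": 0, "dz": 0, "ax": 0, "ay": 0, "az": 0}]}}

```text
time_s: 25.35
position: [0.5001, -0.0482, 0.065]
eef_rot: [0.994, 0.106, 0.001, 0.0]
ft_force: [4.4, 0.8, -5.4]
grip_width: 0.199
gripper_force: 55.0
```

```bash
python3 tq.py
```

```text
t 25.35 p [ 0.5001 -0.0482  0.065 ] yaw 12.18 J [-0.12  0.51  1.99  0.    0.63  1.24] f [ 4.4  0.8 -5.4] m [ 0.21 -0.67  0.2 ] g 0.199 55.0145298242569
D 0.1104 bearing 12.53 f tool [4.46 0.16 5.4 ] tau 0.218
tau1 -1.228 pred 0.802 tau6 -0.258 mz 0.197
```

{"name": "apply_moves", "arguments": {"rows": [{"fingers": 0, "dx": 0.025, "dy": 0.129, "dz": 0, "ax": 0, "ay": 0, "az": -0.01667}, {"fingers": 0, "dx": 0, "dy": 0.05, "dz": 0, "ax": 0, "ay": 0, "az": -0.008}, {"fingers": 0, "dx": 0, "dy": 0, "dz": 0, "ax": 0, "ay": 0, "az": 0}]}}

```text
time_s: 25.65
position: [0.5011, -0.0531, 0.0648]
eef_rot: [0.991, 0.131, -0.0, -0.0]
ft_force: [2.2, 0.8, -4.7]
grip_width: 0.197
gripper_force: 55.0
```

```bash
python3 tq.py
```

```text
t 25.65 p [ 0.5011 -0.0531  0.0648] yaw 15.05 J [-0.13  0.52  1.99  0.    0.64  1.18] f [ 2.2  0.8 -4.7] m [ 0.06 -0.42 -0.06] g 0.197 54.99842584133148
D 0.1105 bearing 15.11 f tool [ 2.37 -0.2   4.69] tau -0.079
tau1 -0.455 pred 0.469 tau6 -0.245 mz -0.057
```

Unloaded. I'll lift it off slowly at first, then clear of the stud.

{"name": "apply_moves", "arguments": {"rows": [{"fingers": 0, "dx": 0.01, "dy": 0, "dz": -0.1, "ax": 0, "ay": 0, "az": 0}, {"fingers": 0, "dx": 0.01, "dy": 0, "dz": -0.15, "ax": 0, "ay": 0, "az": 0}, {"fingers": 0, "dx": 0, "dy": 0, "dz": -0.2, "ax": 0, "ay": 0, "az": 0}]}}

```text
time_s: 25.95
position: [0.5008, -0.0527, 0.0784]
eef_rot: [0.991, 0.131, -0.001, -0.0]
ft_force: [-0.1, 0.5, -4.0]
grip_width: 0.206
gripper_force: 55.0
```

{"name": "apply_moves", "arguments": {"rows": [{"fingers": 0, "dx": 0, "dy": 0, "dz": -0.4, "ax": 0, "ay": 0, "az": 0}, {"fingers": 0, "dx": 0, "dy": 0, "dz": -0.6, "ax": 0, "ay": 0, "az": 0}, {"fingers": 0, "dx": 0, "dy": 0, "dz": -0.6, "ax": 0, "ay": 0, "az": 0}, {"fingers": 0, "dx": 0, "dy": 0, "dz": -0.6, "ax": 0, "ay": 0, "az": 0}]}}

```text
time_s: 26.35
position: [0.5009, -0.0528, 0.1457]
eef_rot: [0.991, 0.131, -0.001, -0.0]
ft_force: [-0.2, 0.4, -4.6]
grip_width: 0.197
gripper_force: 55.0
```

```bash
python3 - <<'E'
from h import *
go(([.4732,.3486,.12],9.86),([.4732,.3486,.026],9.86))
E
```

```text
t 26.35 p [ 0.5009 -0.0528  0.1457] yaw 15.09 J [-0.13  0.37  1.96 -0.    0.81  1.18] f [-0.2  0.4 -4.6] m [ 0.01  0.03 -0.01] g 0.197 54.997901916503906
N 14 d [0.145, -0.947, 0.061] a [-0.0, 0.0, 0.0031] path [[0.49, 0.06, 0.14], [0.48, 0.15, 0.13], [0.48, 0.23, 0.13], [0.47, 0.32, 0.12]]
N 4 d [0.0, -0.0, 0.783] a [0.0, 0.0, 0.0] path [[0.47, 0.35, 0.07], [0.47, 0.35, 0.05], [0.47, 0.35, 0.03]]
```

{"name": "apply_moves", "arguments": {"rows": [{"fingers": 0, "dx": 0.145, "dy": -0.947, "dz": 0.061, "ax": 0, "ay": 0, "az": 0.0031}, {"fingers": 0, "dx": 0.145, "dy": -0.947, "dz": 0.061, "ax": 0, "ay": 0, "az": 0.0031}, {"fingers": 0, "dx": 0.145, "dy": -0.947, "dz": 0.061, "ax": 0, "ay": 0, "az": 0.0031}, {"fingers": 0, "dx": 0.145, "dy": -0.947, "dz": 0.061, "ax": 0, "ay": 0, "az": 0.0031}, {"fingers": 0, "dx": 0.145, "dy": -0.947, "dz": 0.061, "ax": 0, "ay": 0, "az": 0.0031}, {"fingers": 0, "dx": 0.145, "dy": -0.947, "dz": 0.061, "ax": 0, "ay": 0, "az": 0.0031}, {"fingers": 0, "dx": 0.145, "dy": -0.947, "dz": 0.061, "ax": 0, "ay": 0, "az": 0.0031}]}}

```text
time_s: 27.05
position: [0.4824, 0.1484, 0.1322]
eef_rot: [0.994, 0.109, -0.0, 0.0]
ft_force: [-0.0, -0.5, -5.5]
grip_width: 0.201
gripper_force: 55.0
```

{"name": "apply_moves", "arguments": {"rows": [{"fingers": 0, "dx": 0.145, "dy": -0.947, "dz": 0.061, "ax": 0, "ay": 0, "az": 0.0031}, {"fingers": 0, "dx": 0.145, "dy": -0.947, "dz": 0.061, "ax": 0, "ay": 0, "az": 0.0031}, {"fingers": 0, "dx": 0.145, "dy": -0.947, "dz": 0.061, "ax": 0, "ay": 0, "az": 0.0031}, {"fingers": 0, "dx": 0.145, "dy": -0.947, "dz": 0.061, "ax": 0, "ay": 0, "az": 0.0031}, {"fingers": 0, "dx": 0.145, "dy": -0.947, "dz": 0.061, "ax": 0, "ay": 0, "az": 0.0031}, {"fingers": 0, "dx": 0.145, "dy": -0.947, "dz": 0.061, "ax": 0, "ay": 0, "az": 0.0031}, {"fingers": 0, "dx": 0.145, "dy": -0.947, "dz": 0.061, "ax": 0, "ay": 0, "az": 0.0031}, {"fingers": 0, "dx": 0, "dy": 0, "dz": 0, "ax": 0, "ay": 0, "az": 0}]}}

```text
time_s: 27.85
position: [0.4736, 0.3513, 0.1194]
eef_rot: [0.996, 0.087, 0.0, -0.001]
ft_force: [0.2, -0.3, -4.6]
grip_width: 0.198
gripper_force: 55.0
```

{"name": "apply_moves", "arguments": {"rows": [{"fingers": 0, "dx": 0, "dy": 0, "dz": 0.8, "ax": 0, "ay": 0, "az": 0}, {"fingers": 0, "dx": 0, "dy": 0, "dz": 0.8, "ax": 0, "ay": 0, "az": 0}, {"fingers": 0, "dx": 0, "dy": 0, "dz": 0.8, "ax": 0, "ay": 0, "az": 0}, {"fingers": 0, "dx": 0, "dy": 0, "dz": 0.4, "ax": 0, "ay": 0, "az": 0}, {"fingers": 0, "dx": 0, "dy": 0, "dz": 0, "ax": 0, "ay": 0, "az": 0}, {"fingers": 0, "dx": 0, "dy": 0, "dz": 0, "ax": 0, "ay": 0, "az": 0}]}}

```text
time_s: 28.45
position: [0.4743, 0.3483, 0.0354]
eef_rot: [0.996, 0.086, 0.0, -0.0]
ft_force: [-0.1, 0.5, -3.8]
grip_width: 0.199
gripper_force: 55.0
```

```bash
python3 - <<'E'
from h import *
go(([.4732,.3486,.0255],9.86))
E
```

```text
t 28.45 p [0.4743 0.3483 0.0354] yaw 9.87 J [ 0.61  0.65  1.8  -0.    0.69  2.01] f [-0.1  0.5 -3.8] m [ 0.01  0.07 -0.05] g 0.199 54.99800384044647
N 1 d [-0.035, -0.015, 0.33] a [-0.0, -0.0001, 0.0001] path [[0.47, 0.35, 0.03]]
```

{"name": "apply_moves", "arguments": {"rows": [{"fingers": 0, "dx": -0.035, "dy": -0.015, "dz": 0.15, "ax": 0, "ay": 0, "az": 0}, {"fingers": 0, "dx": 0, "dy": 0, "dz": 0.12, "ax": 0, "ay": 0, "az": 0}, {"fingers": 0, "dx": 0, "dy": 0, "dz": 0.05, "ax": 0, "ay": 0, "az": 0}, {"fingers": 0, "dx": 0, "dy": 0, "dz": 0.02, "ax": 0, "ay": 0, "az": 0}, {"fingers": 0, "dx": 0, "dy": 0, "dz": 0, "ax": 0, "ay": 0, "az": 0}]}}

```text
time_s: 28.95
position: [0.4729, 0.3487, 0.0246]
eef_rot: [0.996, 0.086, -0.0, 0.0]
ft_force: [-1.1, -1.1, -4.5]
grip_width: 0.2
gripper_force: 55.0
```

{"name": "apply_moves", "arguments": {"rows": [{"fingers": 0.6, "dx": 0, "dy": 0, "dz": 0, "ax": 0, "ay": 0, "az": 0}, {"fingers": 0.6, "dx": 0, "dy": 0, "dz": 0, "ax": 0, "ay": 0, "az": 0}, {"fingers": 0.6, "dx": 0, "dy": 0, "dz": 0, "ax": 0, "ay": 0, "az": 0}, {"fingers": 0.6, "dx": 0, "dy": 0, "dz": 0, "ax": 0, "ay": 0, "az": 0}, {"fingers": 0.6, "dx": 0, "dy": 0, "dz": 0, "ax": 0, "ay": 0, "az": 0}, {"fingers": 0.6, "dx": 0, "dy": 0, "dz": -0.4, "ax": 0, "ay": 0, "az": 0}, {"fingers": 0.6, "dx": 0, "dy": 0, "dz": -0.9, "ax": 0, "ay": 0, "az": 0}, {"fingers": 0.6, "dx": 0, "dy": 0, "dz": -0.9, "ax": 0, "ay": 0, "az": 0}]}}

```text
time_s: 29.75
position: [0.4726, 0.3485, 0.0915]
eef_rot: [0.996, 0.086, -0.0, 0.0]
ft_force: [0.2, 0.2, -0.6]
grip_width: 0.602
gripper_force: 0.0
```

{"name": "apply_moves", "arguments": {"rows": [{"fingers": 0.6, "dx": -0.3, "dy": 0, "dz": -0.9, "ax": 0, "ay": 0, "az": 0}, {"fingers": 0.6, "dx": -0.8, "dy": 0, "dz": -0.9, "ax": 0, "ay": 0, "az": 0}, {"fingers": 0.6, "dx": -0.8, "dy": 0, "dz": -0.9, "ax": 0, "ay": 0, "az": 0}, {"fingers": 0.6, "dx": -0.3, "dy": 0, "dz": -0.5, "ax": 0, "ay": 0, "az": 0}, {"fingers": 0.6, "dx": 0, "dy": 0, "dz": 0, "ax": 0, "ay": 0, "az": 0}]}}

```text
time_s: 30.25
position: [0.408, 0.338, 0.1894]
eef_rot: [0.996, 0.086, 0.002, -0.001]
ft_force: [0.1, -0.4, -0.7]
grip_width: 0.601
gripper_force: 0.0
```

```bash
python3 - <<'E'
from h import *
from rig import imaging
T=imaging.read_camera("top"); r=imaging.read_camera("wrist")
go()
f0=dict(np.load("top0.npz"))["frame"].astype(int); f1=T["frame"].astype(int); f7=dict(np.load("t7.npz"))["frame"].astype(int)
for nm,(u0,u1,v0,v1),g in [("ring",(190,225,195,285),f0),("carton",(370,425,155,205),f0),("jar",(240,267,260,290),f0),("press/open spanner",(240,360,150,230),f7)]:
    d=abs(f1-g).max(2)[v0:v1,u0:u1]; print(nm,"changed px",int((d>60).sum()),"of",d.size)
W=world(r); f=r["frame"].astype(int); m=(f[...,2]>100)&(abs(f[...,0]-f[...,2])<50); m[255:]=0
q=W[m]; q=q[(abs(q[:,1]-.36)<.06)&(q[:,2]<.06)&(q[:,0]>.40)]; h=q[q[:,2]>.033]; g=q[(q[:,2]<.02)&(q[:,2]>.009)&(q[:,0]>.53)]
vx,vy,x0,y0=cv2.fitLine(np.float32(h[:,:2]),cv2.DIST_L2,0,.01,.01).ravel(); print("handle",np.degrees(np.arctan2(vy,vx)),x0,y0,h[:,2].mean()); print("ring",cv2.minEnclosingCircle(np.float32(g[:,:2])),g[:,2].mean())
E
```

```text
t 30.35 p [0.4083 0.3376 0.1871] yaw 9.89 J [ 0.67  0.34  1.88 -0.    0.92  2.07] f [-0.6 -0.1  0.3] m [-0.05  0.12  0.06] g 0.604 0.0
ring changed px 886 of 3150
carton changed px 0 of 2750
jar changed px 178 of 810
press/open spanner changed px 2 of 9600
handle 9.75933 0.47832236 0.34963506 0.038650833653284054
ring ((0.579577624797821, 0.3674701154232025), 0.025647934526205063) 0.015261639085086867
```

The ring spanner is back to within 1 mm and the open spanner hasn't moved. The changed pixels at the jar and around the ring spanner come from the arm over them and its shadow. Handing in.

```bash
python3 -c "
from rig import workorder; print(workorder.finish_job())"
```

```text
the job is handed in; nothing more can be done
None
```

The job is handed in at about 30 s: the jam nut is tightened to about 1.45 N m by the force and joint-torque readings, the open-ended spanner is on the brass nut against the pin, the ring spanner is back within about 1 mm of where it lay, and the arm never touched the carton or the jar; the brass nut's turn was not measured directly, but the spanner holding it did not move against the pin.

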